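# Pin the slide of a bench fixture and shut the keeper

## Robot

A 6-joint arm with a two-finger parallel gripper is mounted at the origin on a cart in front of the work surface, level with it; the furniture and walls round the work are solid. World frame = base frame: x ahead of the robot, y to its left, z up, the work surface at z = 0. Lengths are in m, angles in degrees, forces in N, time in s.
With the tool pointing down it reaches from about 0.35 to 0.875 m from the base axis. Payload 4.2 kg.
Tool frame: the origin (TCP) lies between the finger pads; the fingertips stand 8 mm ahead of it and the grasp point (between the pads) lies 11 mm behind it; x points along the fingers, y is the direction in which the jaws open and shut, and the axes are right-handed (so a half turn about x gives the same grasp; the last joint's range is limited). The gripper opens to 87 mm and grips with 3 to 60 N. Pads are 19 mm wide; open, the fingers measure 117 mm over their backs; the gripper's body (75 mm by 190 mm) begins 51 mm behind the grasp point.
Start: joints at [89.989, 22.042, 0.453, 0, -68.411, -14.817], TCP at [0.16, 0.604, 0.209] pointing down, gripper open.
Joint ranges: [-179.83, 179.83], [-69.29, 118.12], [-61.27, 80.66], [-181.25, 117.63], [-171.15, -9.14], [-177.46, 177.46]. Speed limits (degrees/s): [159.86, 159.86, 180, 180, 180, 180].

## Interface

Orientations are given as a 3x3 rotation matrix whose columns are the frame's x, y, z axes.
In Python, from station import r gives the robot as it stands. The module is installed in compiled form; this text tells all that it offers.
- The arm moves only by the tool move_arm, never from a script. Its argument "increments" is one flat list of numbers, 7 for each row, row after row: the turn, a rotation vector about the tool's x, y, z in degrees, then the shift along the tool's x, y, z in m, then the finger opening in m, from 0 to 0.087. A call has 1 to 12 rows; each row is the pose to reach, as a shift and turn from the pose commanded when the call began, along the tool's axes at that moment; what a row does not reach only later rows make up. A row lasts 1/12 s, in which the tool goes at most 41.7 mm and 7.16 degrees, less where a joint would pass 70% of its speed; a pose out of reach is approached as far as the arm can. A call with a gripper value outside its range is refused whole. The fingers move at their own pace and stop on an object; the grip force is fixed at half the most. Time passes only in rows, so rows that repeat a pose let the fingers close. It gives the time, the measured TCP pose, the force and the opening at its end, in the units of the state.
- r.sense(): the state, without advancing time (a new reading comes with each control period).
- r.capture(name): name is "scene" or "top" or "wrist"; returns the picture (480x640x3 uint8, red, green, blue); there is no depth.
- r.calibration(name): a dict with "fx", "fy", "cx", "cy" (pixels), "D" ([k1, k2, p1, p2, k3] as OpenCV has them; the pictures are not rectified), "rvec" (rotation vector, rad) and "tvec" (3), from world to camera coordinates, as OpenCV has them; the wrist camera has in their place "tool_from_camera" (4x4, takes a point from camera to tool coordinates, whose origin is the TCP and whose axes are the tool frame's). Camera axes: x right, y down, z forward; pixel columns grow to the right and rows downward; lengths in m; the calibration is good to about 2 mm. A picture is of the moment at which its call begins: read the wrist's pose just before it. calibration takes no time and is no camera call.
- r.finish_job(): hands the job in, once; it reports no verdict.
The state is a dict: "time_s": time; "joints": joint angles; "joint_velocities": joint speeds; "effort": joint torques, N m; "tcp_pos": TCP position; "ee_rot": TCP orientation; "wrist_force": force on the tool from outside, world axes, zero at the start; "moment": the same for the moment, N m; "gripper_width": opening from 0.0 (shut) to 1.0 (fully open).
Only numpy, scipy, OpenCV 4.12 (cv2) and the standard library are available. Lean on these libraries where they do the work, as an engineer would, in place of code of your own. Each camera call takes 0.05 s, during which the arm holds its last target.

## Task

The slide of the steel bench fixture is loose. Take the locking pin from its wooden stand, line up the hidden hole in the slide with the hole in the bridge, and drive the pin through both until its collar sits flat on the bridge. Then fold the hinged keeper over the pin's head and press it down until it snaps shut and stays. Leave the other things on the bench where they are.

Things in the scene. Friction and masses are not known exactly. Their poses are not given: they have to be found in the camera images.
- pin_head (a point): Centre of the knob of the loose steel locking pin (0.1 to 0.14 kg, 77 mm tall, upright, z up its axis). Knob: cylinder 22 mm across, from 10 mm above to 9 mm below this point. Below it a collar 30 mm across, underside 15 mm below this point; then a shank 14 mm across, 52 mm long, its last 4 mm a blunt cone to 9 mm
- stand: Fixed wooden block 64x64x45 mm, origin under its centre; the pin stands in a vertical 16 mm hole in its middle, 40 mm deep, collar 12 mm clear of the block's top. Lift the pin 45 mm straight up to draw it
- jig: The fixture, fixed to the worktop; origin at worktop height, straight under the bridge hole; z up, its slide runs along y. Base 110 mm in x (-55 to 55), y from -101 to 161 mm. Its bridge is a steel block x -40 to 40, y -30 to 46, top at z 63 mm. Two catch posts rise on it at y 34 to 46, |x| 20 to 28, to z 91 mm
- bridge_hole (a point): Centre of the mouth of the bridge's hole, on its top face (z 63 mm); axes as the fixture's. Hole vertical, 15.4 mm wide, 20 mm deep, 2 mm lead-in chamfer. Beneath lies the slide, a 10 mm bar (top 22 mm below the mouth) with one 16 mm hole, then a fixed block with a 16 mm hole in line with the bridge's. With the pin home, its knob centre is 15 mm above this point
- keeper_hinge (a point): Middle of the keeper's hinge axis, on the fixture, 80 mm from the bridge hole towards -y and 31.5 mm above its mouth; the axis runs along the fixture's x. The strap reaches 130 mm from the axis; its hooked lip hangs 20 mm below it at 112 mm
- handle_knob (a point): Centre of the black knob (26 mm across, 26 mm tall) of the slide's handle, in a slot on the +y side of the bridge, 77 mm above the worktop. It moves the slide along the fixture's y against 2.5 N friction; the slide stays where left. The handle is clamped to the bar at a varying place: with the holes in line it is 75 to 95 mm from the bridge hole, just where must be felt
- keeper (a joint): Angle of the keeper, a steel strap 30x5 mm hinged on the fixture: 0 shut (level over the pin's head), about 1.9 open, leaning away from the pin, where its weight keeps it. Pushed past upright (1.57) it falls slowly and stops on a spring catch at about 0.1; about 5 to 8 N down on its pad snaps it to 0, where the catch holds it. A pin that is not home keeps it from shutting
- keeper_pad (a point): Middle of the black rubber pad (22 x 26 mm) on the upper face of the keeper, 95 mm from the hinge axis; the place to press. When shut it is 15 mm beyond the bridge hole towards +y and 36.5 mm above its mouth; when open the pad faces away from the pin
- bench_block: Bystander: small grey steel bench block 55x70x18 mm; origin under its centre
- spool: Bystander: spool of red thread, 38 mm in diameter, 45 mm tall; origin under its centre
- slide_mid (a point): Point on the slide's track, 85 mm from the bridge hole towards +y, at knob height: middle of the range of knob places with the holes in line. At the start the slide is 18 to 42 mm too far out (+y), inner stop 12 mm past the lined-up place. Till then a pin put in the bridge stands on the bar, collar 30 mm above the bridge; it drops in as the hole passes slowly below, and blocks the slide
- spring_ball (a point): Place of a hidden spring ball at the bottom of the bore, 46 mm below the bridge hole's mouth. It stops a dropped pin with its collar 7 to 10 mm above the bridge; pressing the head with about 10 to 20 N drives it past, and the ball then grips the shank
Not all that is in view belongs to the job. Leave any yellow look-alike of the part that bears pin_head alone.

How it is judged:
By the outcome, as a careful person would: the job done as asked, in the order asked, and still so for the second after the job is handed in, with the robot touching nothing.
It also fails if it takes over 64 s, if anything falls off the work surface, if the arm or the gripper's body presses on something with over 40 N, if the wrist force passes 120 N, or if a joint passes its speed limit or range.

## Working session

There is one attempt and no reset: what is moved stays moved. The work goes in short steps, Python scripts to look and compute and a tool call to move; the robot and the scene stay as the last step left them, time stands still between calls to the robot, and variables do not carry over. Pictures are saved under pics/ and viewed, and the job is handed in when it is done.

Besides the shell and the picture viewer there is one more tool, called after ">>>" as name(argument=value, ...) on one line, values as JSON. move_arm: Moves the arm, as the interface text tells. Its arguments: {"type":"object","properties":{"increments":{"type":"array","items":{"type":"number"}}},"required":["increments"]}

```bash
mkdir -p pics
python3 - <<'E'
from station import r
import cv2,json
s=r.sense();print({k:s[k] for k in('time_s','tcp_pos','ee_rot','wrist_force','gripper_width')})
for n in("scene","top","wrist"):
    cv2.imwrite(f"pics/{n}0.png",r.capture(n)[:,:,::-1]);print(n,r.calibration(n))
E
```

```text
{'time_s': 0.0, 'tcp_pos': array([0.15978424, 0.6035886 , 0.20823276]), 'ee_rot': array([[-4.55551749e-04, -2.56069096e-01, -9.66658373e-01],
       [-2.14853781e-03, -9.66655992e-01,  2.56069478e-01],
       [-9.99997588e-01,  2.19355496e-03, -1.09812306e-04]]), 'wrist_force': array([ 0.06445428,  0.28721322, -0.10363493]), 'gripper_width': 1.004379425914856}
scene {'fx': 502.2522623743871, 'fy': 502.2522623743871, 'cx': 315.78999152694075, 'cy': 243.62556675850593, 'D': array([-0.00293867,  0.        ,  0.        ,  0.        ,  0.        ]), 'rvec': array([ 0.84663175, -2.42150449,  1.224843  ]), 'tvec': array([0.4945241 , 0.28195005, 0.6220625 ])}
top {'fx': 436.2177747175884, 'fy': 436.2177747175884, 'cx': 320.3361177239652, 'cy': 245.76798708403163, 'D': array([0.01933571, 0.        , 0.        , 0.        , 0.        ]), 'rvec': array([ 2.13024737, -2.17209971,  0.15094072]), 'tvec': array([0.06131824, 0.61986549, 0.84532779])}
wrist {'fx': 353.15979566703965, 'fy': 353.15979566703965, 'cx': 319.21320874323635, 'cy': 244.7729669869026, 'D': array([-0.01135124,  0.        ,  0.        ,  0.        ,  0.        ]), 'tool_from_camera': array([[ 1.82618092e-04, -3.03824699e-01,  9.52727935e-01,
        -1.76085985e-01],
       [ 9.99999785e-01, -5.45162953e-04, -3.65531449e-04,
         1.17344101e-04],
       [ 6.30449457e-04,  9.52727797e-01,  3.03824534e-01,
        -8.52231605e-02],
       [ 0.00000000e+00,  0.00000000e+00,  0.00000000e+00,
         1.00000000e+00]])}
```

View pics/scene0.png

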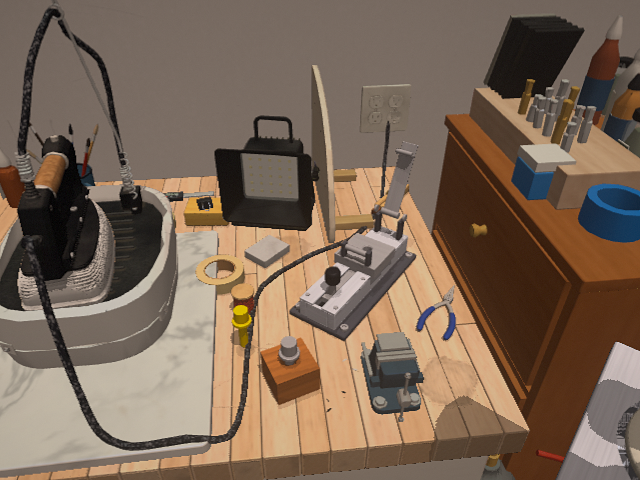

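View pics/top0.png

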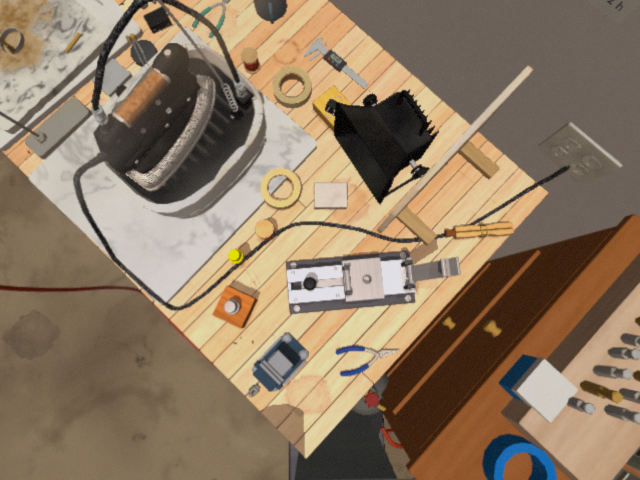

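View pics/wrist0.png

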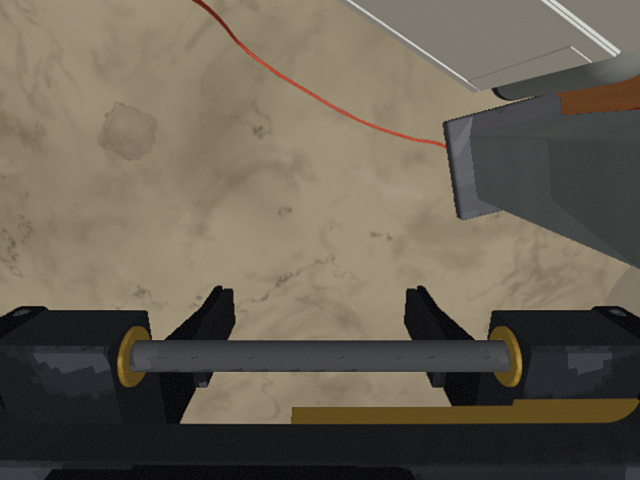

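The scene view shows the stand and pin at about (288,345), the yellow look-alike at (242,315), and the fixture at (355,270) with the keeper open at (400,180). The top view shows the pin at (233,306), the bridge hole near (367,279), and the handle knob near (310,283). Next I'll zoom in and measure these.

```bash
cat > h.py <<'E'
import cv2,numpy as np
from station import r
def cam(n,s=None):
    c=r.calibration(n);K=np.array([[c['fx'],0,c['cx']],[0,c['fy'],c['cy']],[0,0,1]])
    if 'rvec' in c:
        R,_=cv2.Rodrigues(np.array(c['rvec']));t=np.array(c['tvec'])
        return K,c['D'],R.T,-R.T@t
    T=c['tool_from_camera'];E=np.array(s['ee_rot'])
    return K,c['D'],E@T[:3,:3],np.array(s['tcp_pos'])+E@T[:3,3]
def ray(n,uv,s=None):
    K,D,R,o=cam(n,s);p=cv2.undistortPoints(np.array([[uv]],float),K,D)[0,0]
    d=R@np.array([p[0],p[1],1]);return o,d/np.linalg.norm(d)
def onz(n,uv,z,s=None):
    o,d=ray(n,uv,s);return o+d*(z-o[2])/d[2]
def tri(rays):
    A=0;b=0
    for o,d in rays:
        P=np.eye(3)-np.outer(d,d);A=A+P;b=b+P@o
    x=np.linalg.solve(A,b);return x,[np.linalg.norm((np.eye(3)-np.outer(d,d))@(x-o)) for o,d in rays]
def proj(n,X,s=None):
    K,D,R,o=cam(n,s);rv,_=cv2.Rodrigues(R.T)
    return cv2.projectPoints(np.array([X],float),rv,-R.T@o,K,D)[0][0,0]
E
python3 - <<'E'
import cv2,numpy as np
t=cv2.imread('pics/top0.png');s=cv2.imread('pics/scene0.png')
cv2.imwrite('pics/tz1.png',cv2.resize(t[240:330,200:340],None,fx=5.5,fy=5.5,interpolation=cv2.INTER_CUBIC))
cv2.imwrite('pics/tz2.png',cv2.resize(t[230:330,280:470],None,fx=4,fy=4,interpolation=cv2.INTER_CUBIC))
cv2.imwrite('pics/sz.png',cv2.resize(s[130:400,230:430],None,fx=2.2*1,fy=2.2,interpolation=cv2.INTER_CUBIC))
E
```

```text
(no output)
```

View pics/tz1.png

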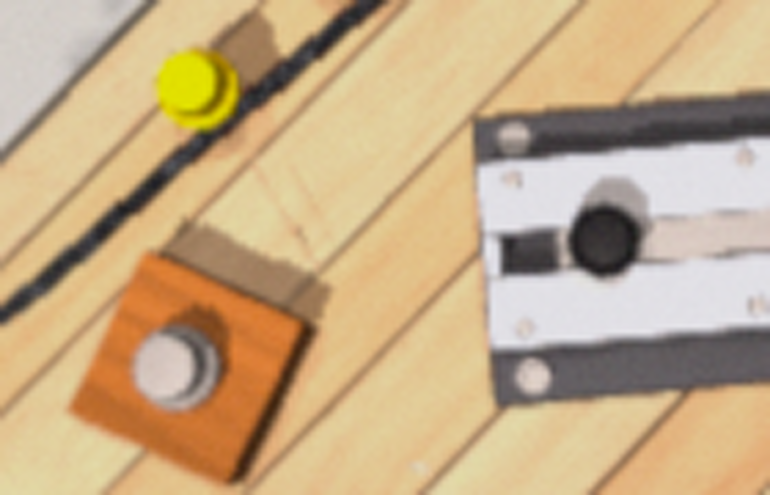

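View pics/tz2.png

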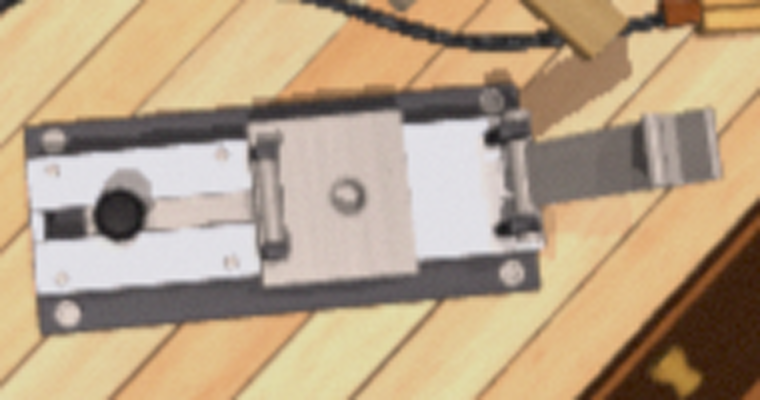

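View pics/sz.png

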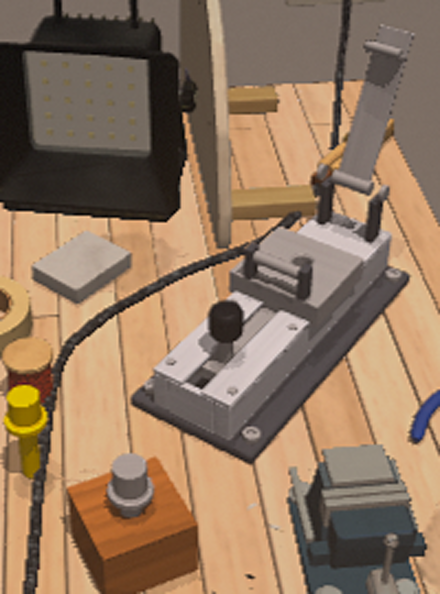

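Run:
```python
from h import *
np.set_printoptions(precision=4,suppress=True)
for n in('top','scene'): print(n,cam(n)[3])
f=lambda x,y:(200+x/5.5-.4,240+y/5.5-.4)
g=lambda x,y:(280+x/4-.4,230+y/4-.4)
q=lambda x,y:(230+x/2.2-.3,130+y/2.2-.3)
print('pin tri',tri([ray('top',f(165,367)),ray('scene',q(130,463))]), 'plane',onz('top',f(165,367),.082),onz('scene',q(130,463),.082))
print('hk',tri([ray('top',f(605,240)),ray('scene',q(225,308))]),onz('top',f(605,240),.090))
h=onz('top',g(347,197),.063);print('hole',h)
C=[onz('top',g(*c),.063) for c in((247,120),(402,110),(417,272),(262,285))]
print(C);print([np.linalg.norm(C[i]-C[(i+1)%4]) for i in range(4)])
# scene check
print('hole in scene',proj('scene',h), 'pin',proj('scene',onz('top',f(165,367),.082)))
S=[onz('top',f(*c),.045) for c in((150,252),(313,325),(235,482),(70,410))];print('stand',S,np.mean(S,0))
```

```text
top [0.4992 0.0526 0.9223]
scene [0.1787 0.5694 0.5957]
pin tri (array([0.5019, 0.2234, 0.0857]), [np.float64(0.0005694622426766237), np.float64(0.0005694622426767466)]) plane [0.5024 0.2245 0.082 ] [0.5038 0.2206 0.082 ]
hk (array([0.5427, 0.0712, 0.0909]), [np.float64(1.4871784475649175e-05), np.float64(1.4871784475655922e-05)]) [0.5428 0.0713 0.09  ]
hole [ 0.5507 -0.0399  0.063 ]
[array([0.5897, 0.0083, 0.063 ]), array([ 0.5932, -0.0686,  0.063 ]), array([ 0.5134, -0.0729,  0.063 ]), array([0.5086, 0.0031, 0.063 ])]
[np.float64(0.07695577035200511), np.float64(0.07987099474160649), np.float64(0.07607995929280383), np.float64(0.0812871006635046)]
hole in scene [366.0421 248.9308] pin [287.666  342.3146]
stand [array([0.5441, 0.238 , 0.045 ]), array([0.5165, 0.1787, 0.045 ]), array([0.4611, 0.2066, 0.045 ]), array([0.4879, 0.2661, 0.045 ])] [0.5024 0.2223 0.045 ]
```

```bash
cat >> h.py <<'E'
from scipy.spatial.transform import Rotation as Ro
def Rdown(yaw): # jaw axis y at angle yaw(deg), x down
    a=np.radians(yaw);x=np.array([0,0,-1.]);y=np.array([np.cos(a),np.sin(a),0]);return np.c_[x,y,np.cross(x,y)]
def inc(p,R,s=None):
    s=s or r.sense();E=np.array(s['ee_rot']);
    rv=Ro.from_matrix(E.T@R).as_rotvec(degrees=True);t=E.T@(np.array(p)-np.array(s['tcp_pos']))
    print('turn',rv.round(2),'shift',t.round(4));return rv,t
E
python3 - <<'E'
from h import *
np.set_printoptions(precision=4,suppress=True)
inc([.5025,.2228,.20],Rdown(-176.5))
t=cv2.imread('pics/top0.png');s=cv2.imread('pics/scene0.png')
a=np.array([.16,.604]);b=np.array([.5025,.2228])
for k in range(9):
  p=a+(b-a)*k/8
  for n,im in(('top',t),('scene',s)):
    u=proj(n,[*p,.2]);v=proj(n,[*p,0]);print(n,p,u,v)
    if abs(u).max()<900: cv2.line(im,tuple(map(int,u)),tuple(map(int,v)),(0,0,255),1)
cv2.imwrite('pics/path.png',np.vstack([t,s])[::1]); cv2.imwrite('pics/path.png',cv2.resize(np.hstack([t,s]),(800,300)))
for c in((235,256),(264,229),(200,20),(70,170),(283,362)):print(c,onz('top',c,0),onz('top',c,.08))
E
```

```text
turn [71.66 -0.07 -0.08] shift [ 0.009   0.2805 -0.4288]
top [0.16  0.604] [-44.1721 543.5189] [ 41.4216 487.5276]
scene [0.16  0.604] [ 298.8091 1080.8928] [ 305.0208 1022.7788]
top [0.2028 0.5564] [ -8.5902 511.1017] [ 67.7236 463.3397]
scene [0.2028 0.5564] [294.729  840.0085] [301.3949 866.2841]
top [0.2456 0.5087] [ 25.9744 479.5984] [ 93.4887 439.6421]
scene [0.2456 0.5087] [292.0214 678.6903] [298.6425 746.9877]
top [0.2884 0.461 ] [ 59.5978 448.9404] [118.7488 416.4059]
scene [0.2884 0.461 ] [290.0967 563.3098] [296.4839 653.1282]
top [0.3312 0.4134] [ 92.3504 419.064 ] [143.5338 393.6035]
scene [0.3312 0.4134] [288.6594 476.7672] [294.7467 577.3991]
top [0.3741 0.3658] [124.2972 389.9103] [167.8718 371.2092]
scene [0.3741 0.3658] [287.5458 409.4849] [293.319  515.0339]
top [0.4169 0.3181] [155.4984 361.4252] [191.7894 349.1986]
scene [0.4169 0.3181] [286.6578 355.6931] [292.1251 462.7955]
top [0.4597 0.2704] [186.0096 333.5581] [215.3116 327.5489]
scene [0.4597 0.2704] [285.9334 311.7123] [291.1121 418.4105]
top [0.5025 0.2228] [215.8826 306.2628] [238.4617 306.2387]
scene [0.5025 0.2228] [285.3312 275.0875] [290.242  380.2368]
(235, 256) [0.6084 0.2309 0.    ] [0.5989 0.2154 0.08  ]
(264, 229) [0.6655 0.1692 0.    ] [0.6511 0.1591 0.08  ]
(200, 20) [1.1523 0.3135 0.    ] [1.0956 0.2909 0.08  ]
(70, 170) [0.8034 0.5891 0.    ] [0.777  0.5425 0.08  ]
(283, 362) [0.3872 0.1305 0.    ] [0.3969 0.1238 0.08  ]
```

View pics/path.png

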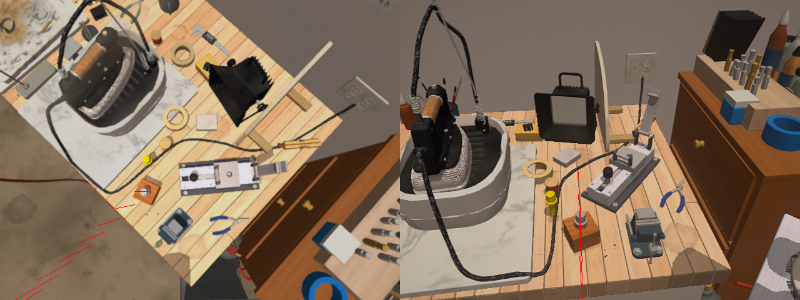

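The path is clear, so I'm moving above the pin.

>>> move_arm(increments=[71.7,0,0,0.009,0.2805,-0.429,0.05,71.7,0,0,0.009,0.2805,-0.429,0.05,71.7,0,0,0.009,0.2805,-0.429,0.05,71.7,0,0,0.009,0.2805,-0.429,0.05,71.7,0,0,0.009,0.2805,-0.429,0.05,71.7,0,0,0.009,0.2805,-0.429,0.05,71.7,0,0,0.009,0.2805,-0.429,0.05,71.7,0,0,0.009,0.2805,-0.429,0.05,71.7,0,0,0.009,0.2805,-0.429,0.05,71.7,0,0,0.009,0.2805,-0.429,0.05,71.7,0,0,0.009,0.2805,-0.429,0.05,71.7,0,0,0.009,0.2805,-0.429,0.05])

```text
time_s: 1.15
tcp_pos: [0.4953, 0.2308, 0.2005]
ee_rot: [[-0.0, -0.998, -0.06], [0.0, -0.06, 0.998], [-1.0, 0.0, 0.0]]
wrist_force: [1.2, 0.9, 0.5]
gripper_width: 0.576
```

>>> move_arm(increments=[0,0,0,0.04,0,0,0.05,0,0,0,0.04,0,0,0.05,0,0,0,0.04,0,0,0.05])

```text
time_s: 1.4
tcp_pos: [0.4935, 0.231, 0.159]
ee_rot: [[-0.004, -0.998, -0.059], [-0.004, -0.059, 0.998], [-1.0, 0.004, -0.003]]
wrist_force: [-0.0, 0.2, 0.8]
gripper_width: 0.574
```

Run:
```python
from h import *
np.set_printoptions(precision=4,suppress=True)
s=r.sense();print(s['time_s'],s['tcp_pos'],s['ee_rot'],s['joints'],s['gripper_width'])
im=r.capture('wrist');cv2.imwrite('pics/w1.png',im[:,:,::-1])
print(proj('wrist',s['tcp_pos'],s),proj('wrist',[.5025,.2228,.082],s),proj('wrist',[.5507,-.0399,.063],s))
```

```text
1.4 [0.4935 0.231  0.159 ] [[-0.0041 -0.9982 -0.0592]
 [-0.0036 -0.0592  0.9982]
 [-1.      0.0043 -0.0033]] [ 42.1386  16.9101 -14.9181  -0.0049 -58.4828 -38.7433] 0.5740032568724998
[321.0964 294.1264] [308.9104 238.7634] [ 249.9006 -205.1687]
```

View pics/w1.png

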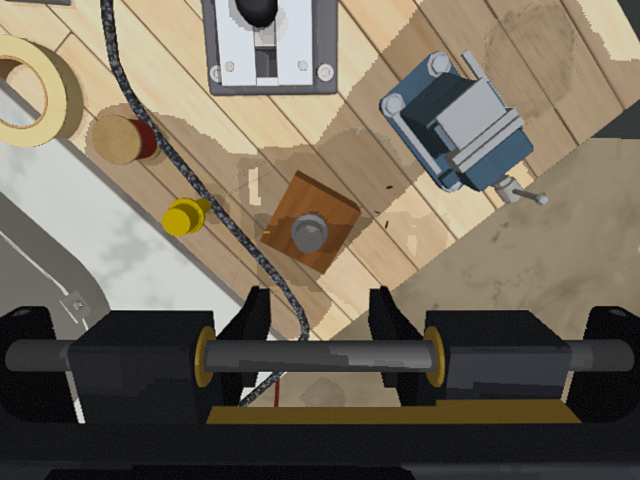

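Run:
```python
import cv2
w=cv2.imread('pics/w1.png');cv2.imwrite('pics/w1z.png',cv2.resize(w[160:290,240:380],None,fx=5,fy=4.5,interpolation=cv2.INTER_CUBIC)[:600])
```

```text
(no output)
```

View pics/w1z.png

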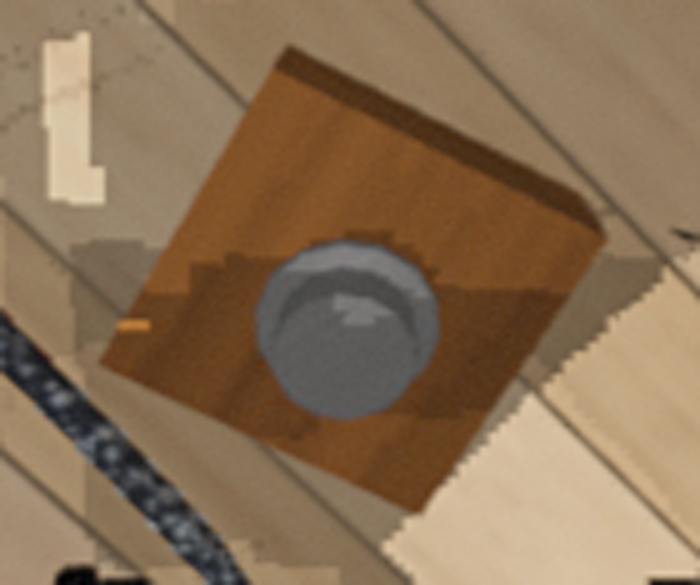

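The knob top's centre is at about (308.6,237) in the wrist view, close to where I predicted it.

Run:
```python
from h import *
np.set_printoptions(precision=4,suppress=True)
s=r.sense()
p=onz('wrist',(308.6,237),.082,s);print(p)
inc([p[0],p[1],.0735],Rdown(-176.5),s)
```

```text
[0.5042 0.2238 0.082 ]
turn [ 0.01 -0.07 -0.01] shift [ 0.0874 -0.0091 -0.0093]
```

>>> move_arm(increments=[0,0,0,0.02,-0.009,-0.009,0.05,0,0,0,0.05,-0.009,-0.009,0.05,0,0,0,0.075,-0.009,-0.009,0.05,0,0,0,0.086,-0.009,-0.009,0.05,0,0,0,0.086,-0.009,-0.009,0.05])

```text
time_s: 1.87
tcp_pos: [0.5028, 0.2249, 0.0736]
ee_rot: [[-0.002, -0.998, -0.063], [-0.002, -0.063, 0.998], [-1.0, 0.002, -0.002]]
wrist_force: [0.9, -0.0, 0.1]
gripper_width: 0.574
```

Run:
```python
from h import *
np.set_printoptions(precision=4,suppress=True)
s=r.sense()
im=r.capture('wrist');cv2.imwrite('pics/w2.png',im[:,:,::-1])
inc([.5035,.2233,.0730],Rdown(-176.5),s)
```

```text
turn [ 0.11 -0.1  -0.13] shift [ 0.0006 -0.0006 -0.0017]
```

View pics/w2.png

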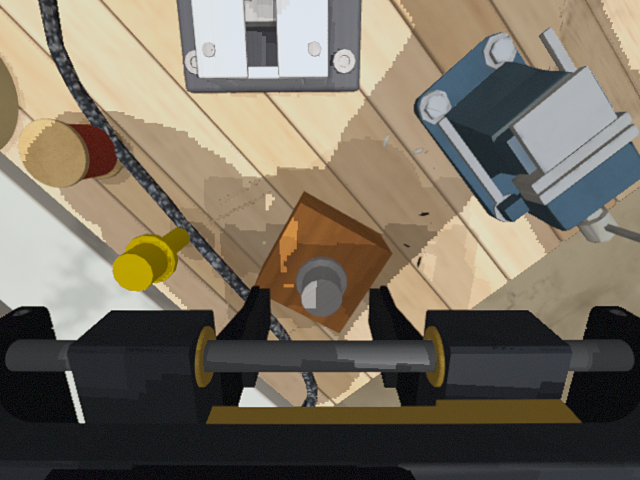

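The knob sits between the fingers at (321,293), so I'll close on it.

>>> move_arm(increments=[0,0,0,0.0005,0,-0.001,0.05,0,0,0,0.0005,0,-0.001,0.0,0,0,0,0.0005,0,-0.001,0.0,0,0,0,0.0005,0,-0.001,0.0,0,0,0,0.0005,0,-0.001,0.0,0,0,0,0.0005,0,-0.001,0.0,0,0,0,0.0005,0,-0.001,0.0])

```text
time_s: 2.5
tcp_pos: [0.504, 0.2231, 0.0743]
ee_rot: [[0.0, -0.998, -0.06], [0.0, -0.06, 0.998], [-1.0, -0.0, 0.0]]
wrist_force: [-0.2, 0.2, 0.2]
gripper_width: 0.207
```

>>> move_arm(increments=[0,0,0,0,0,0,0.0])

```text
time_s: 2.58
tcp_pos: [0.504, 0.2231, 0.0741]
ee_rot: [[0.0, -0.998, -0.06], [0.0, -0.06, 0.998], [-1.0, -0.0, 0.0]]
wrist_force: [0.1, 0.8, 0.5]
gripper_width: 0.132
```

Run:
```python
from h import *
im=r.capture('wrist')
cv2.imwrite('pics/w3.png',cv2.resize(im[200:400,200:440,::-1],None,fx=3,fy=3))
```

```text
(no output)
```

View pics/w3.png

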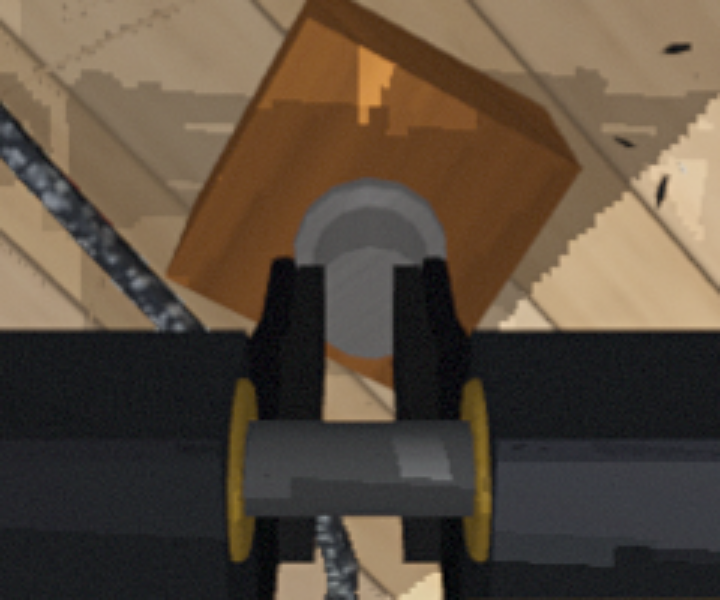

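Run:
```python
from h import *
np.set_printoptions(precision=4,suppress=True)
s=r.sense();print(s['tcp_pos'],s['gripper_width'],s['wrist_force'])
im=r.capture('scene')
cv2.imwrite('pics/s3.png',cv2.resize(im[250:420,200:360,::-1],None,fx=3.5,fy=3.5))
for z in(.082,.075):print(onz('wrist',(323,300),z,s))
print(r.sense()['gripper_width'])
```

```text
[0.504  0.2231 0.0741] 0.08468577699608854 [ 0.2673  0.9622 -0.0518]
[0.5031 0.2226 0.082 ]
[0.5028 0.2261 0.075 ]
0.051009361278178234
```

View pics/s3.png

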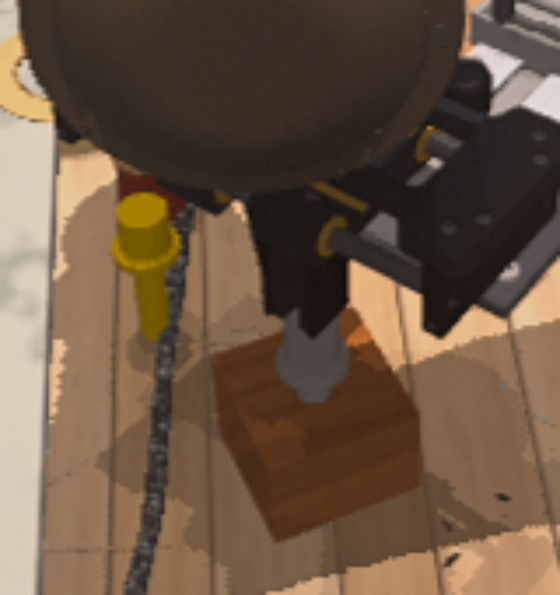

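Run:
```python
from h import *
np.set_printoptions(precision=4,suppress=True)
s=r.sense();print(s['tcp_pos'],s['gripper_width'],s['wrist_force'],s['time_s'])
im=r.capture('wrist')
cv2.imwrite('pics/w4.png',cv2.resize(im[200:400,200:440,::-1],None,fx=3,fy=3))
im=r.capture('top')
cv2.imwrite('pics/t4.png',cv2.resize(im[240:340,180:300,::-1],None,fx=5,fy=5))
print(r.sense()['gripper_width'])
```

```text
[0.504  0.2231 0.074 ] 0.051009361278178234 [-0.3489 -0.246   1.0018] 2.6833
0.019315092598216104
```

View pics/w4.png

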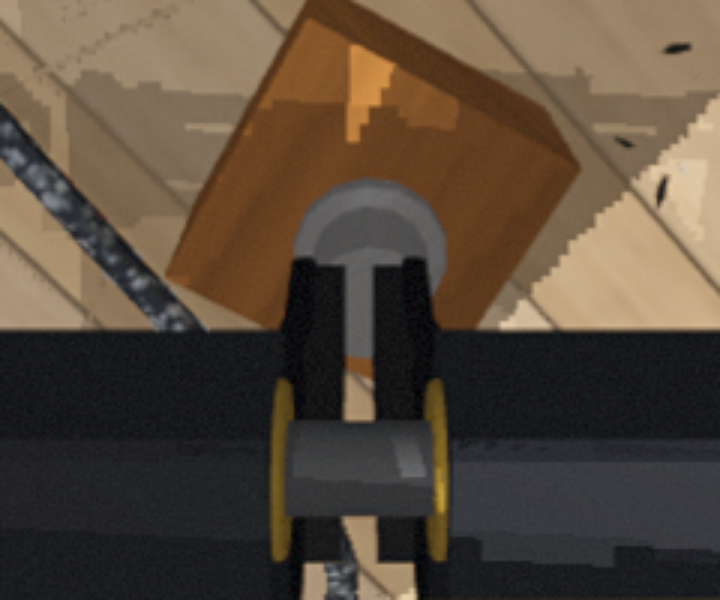

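View pics/t4.png

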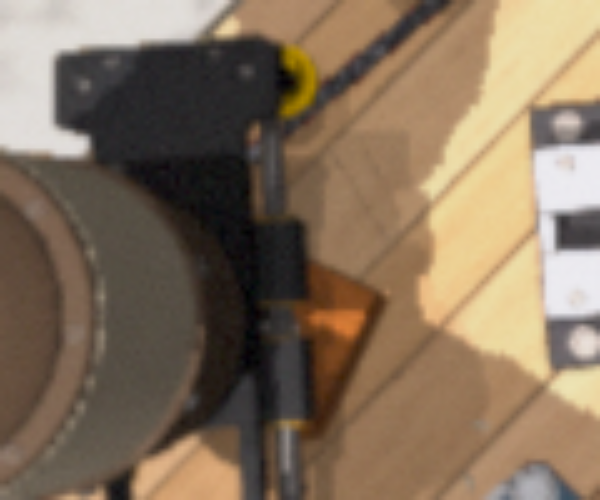

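The fingers closed to nothing. From the gap width seen in the wrist image, the tips sit about 22 mm higher than the TCP data suggests, so they passed just over the knob. I'll open, step down gently while watching force, and look again.

>>> move_arm(increments=[0,0,0,0,0,0,0.05,0,0,0,0,0,0,0.05,0,0,0,0,0,0,0.05,0,0,0,0,0,0,0.05,0,0,0,0,0,0,0.05,0,0,0,0,0,0,0.05,0,0,0,0.003,0,0,0.05,0,0,0,0.006,0,0,0.05,0,0,0,0.009,0,0,0.05,0,0,0,0.012,0,0,0.05])

```text
time_s: 3.62
tcp_pos: [0.5038, 0.2231, 0.0616]
ee_rot: [[-0.0, -0.998, -0.06], [-0.0, -0.06, 0.998], [-1.0, 0.0, -0.0]]
wrist_force: [0.4, -0.4, -0.1]
gripper_width: 0.563
```

Run:
```python
from h import *
np.set_printoptions(precision=4,suppress=True)
s=r.sense();print(s['tcp_pos'],s['gripper_width'],s['wrist_force'],s['time_s'])
im=r.capture('wrist')
cv2.imwrite('pics/w5.png',cv2.resize(im[200:400,200:440,::-1],None,fx=3,fy=3))
im=r.capture('scene')
cv2.imwrite('pics/s5.png',cv2.resize(im[250:420,200:360,::-1],None,fx=3.5,fy=3.5))
```

```text
[0.5038 0.2231 0.0616] 0.5634110362765211 [ 0.4257 -0.3659 -0.0822] 3.6167
```

View pics/w5.png

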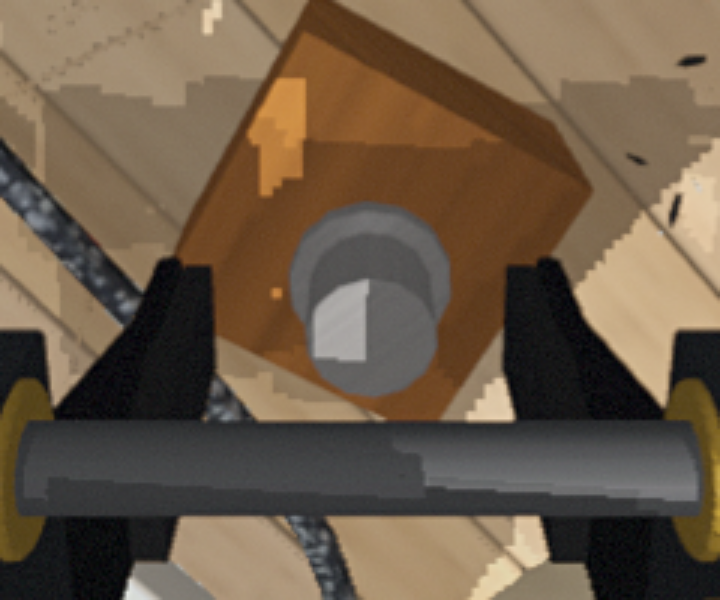

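View pics/s5.png

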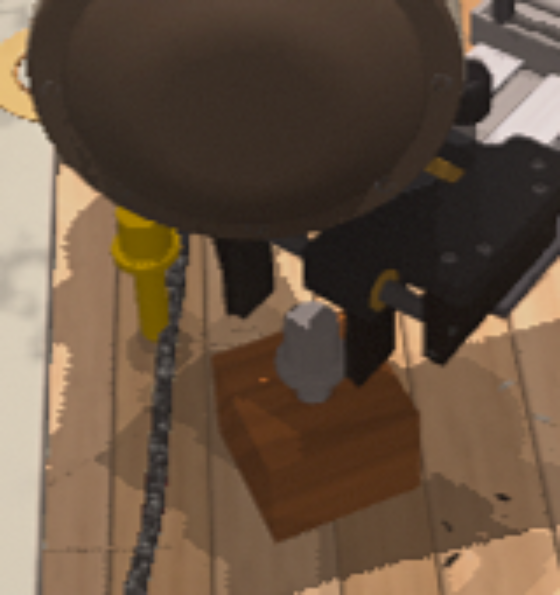

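Run:
```python
from h import *
np.set_printoptions(precision=4,suppress=True)
s=r.sense()
for z in(.082,.078,.074,.07):print(z,onz('wrist',(324,312.3),z,s))
```

```text
0.082 [0.5022 0.2226 0.082 ]
0.078 [0.502  0.2248 0.078 ]
0.074 [0.5018 0.227  0.074 ]
0.07 [0.5016 0.2291 0.07  ]
```

>>> move_arm(increments=[0,0,0,0.002,0.001,0,0.05,0,0,0,0.004,0.002,0,0.05,0,0,0,0.007,0.002,0,0.05,0,0,0,0.009,0.002,0,0.05])

```text
time_s: 4.05
tcp_pos: [0.5018, 0.223, 0.0528]
ee_rot: [[-0.0, -0.998, -0.061], [-0.0, -0.061, 0.998], [-1.0, 0.0, -0.0]]
wrist_force: [-0.1, 0.1, 0.7]
gripper_width: 0.574
```

Run:
```python
from h import *
np.set_printoptions(precision=4,suppress=True)
s=r.sense();print(s['tcp_pos'],s['gripper_width'],s['wrist_force'],s['time_s'])
im=r.capture('wrist')
cv2.imwrite('pics/w6.png',cv2.resize(im[200:400,200:440,::-1],None,fx=3,fy=3))
im=r.capture('scene')
cv2.imwrite('pics/s6.png',cv2.resize(im[250:420,200:360,::-1],None,fx=3.5,fy=3.5))
```

```text
[0.5018 0.223  0.0528] 0.5736604191039473 [-0.1001  0.1158  0.6737] 4.05
```

View pics/w6.png

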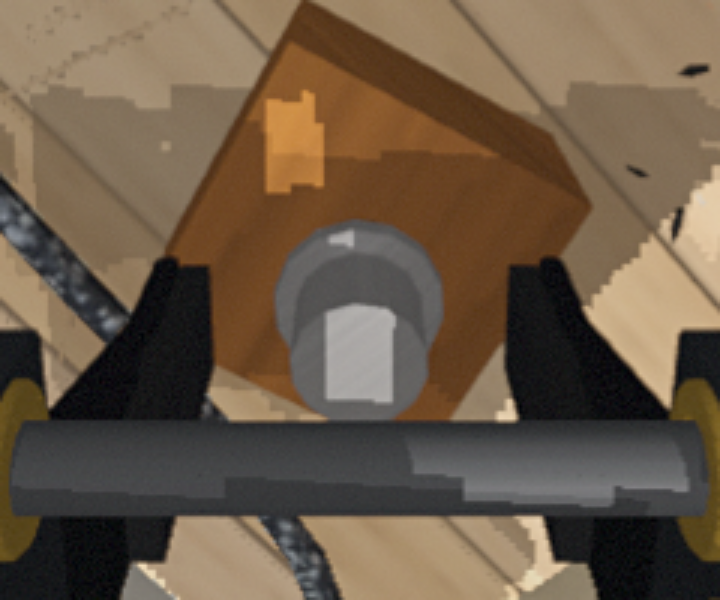

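View pics/s6.png

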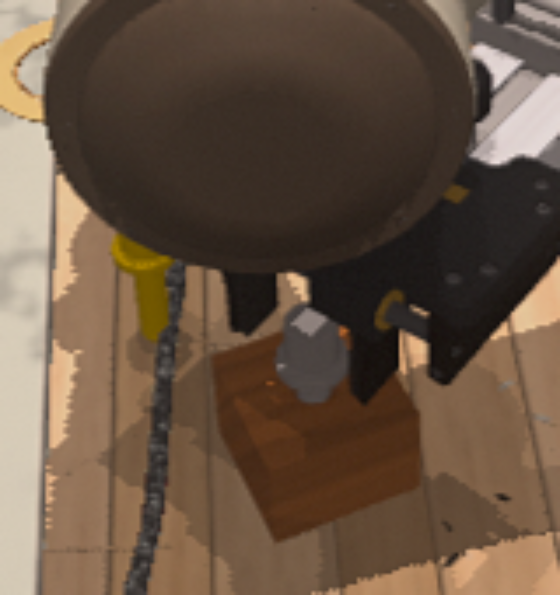

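The knob is now clearly between the fingers, at gap columns 210–510 with the knob at 288–430. I'll go 1.5 mm lower and close.

>>> move_arm(increments=[0,0,0,0.0015,0,0,0.05,0,0,0,0.0015,0,0,0.0,0,0,0,0.0015,0,0,0.0,0,0,0,0.0015,0,0,0.0,0,0,0,0.0015,0,0,0.0,0,0,0,0.0015,0,0,0.0,0,0,0,0.0015,0,0,0.0,0,0,0,0.0015,0,0,0.0])

```text
time_s: 4.82
tcp_pos: [0.502, 0.2231, 0.0517]
ee_rot: [[0.0, -0.998, -0.061], [0.0, -0.061, 0.998], [-1.0, -0.0, 0.0]]
wrist_force: [-0.1, -0.7, -1.1]
gripper_width: 0.238
```

Run:
```python
from h import *
np.set_printoptions(precision=4,suppress=True)
s=r.sense();print(s['tcp_pos'],s['gripper_width'],s['wrist_force'],s['time_s'])
im=r.capture('wrist')
cv2.imwrite('pics/w7.png',cv2.resize(im[200:400,200:440,::-1],None,fx=3,fy=3))
```

```text
[0.502  0.2231 0.0517] 0.23789398397097614 [-0.1099 -0.728  -1.1037] 4.8167
```

View pics/w7.png

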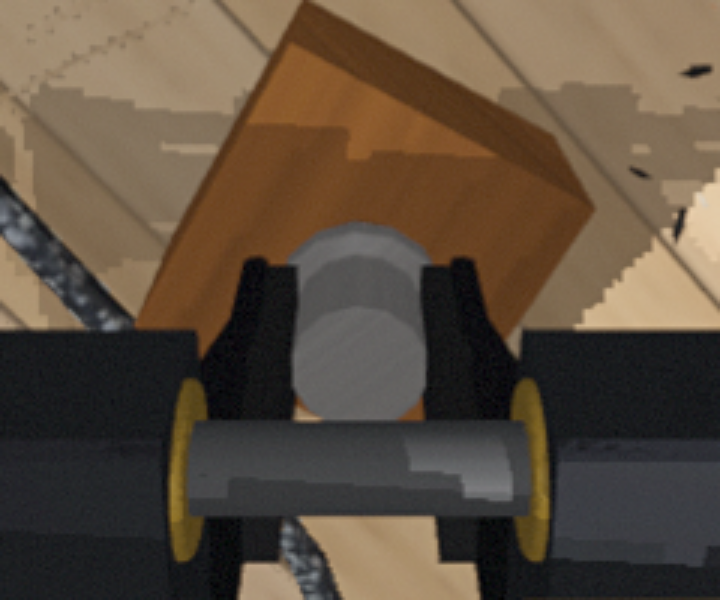

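>>> move_arm(increments=[0,0,0,-0.015,0,0,0.0,0,0,0,-0.04,0,0,0.0,0,0,0,-0.07,0,0,0.0,0,0,0,-0.1,0,0,0.0,0,0,0,-0.125,0,0,0.0,0,0,0,-0.125,0,0,0.0])

```text
time_s: 5.37
tcp_pos: [0.5049, 0.2248, 0.1824]
ee_rot: [[0.01, -0.998, -0.062], [0.006, -0.062, 0.998], [-1.0, -0.01, 0.005]]
wrist_force: [1.0, 0.6, -0.9]
gripper_width: 0.236
```

Run:
```python
from h import *
np.set_printoptions(precision=4,suppress=True)
s=r.sense();print(s['tcp_pos'],s['gripper_width'],s['wrist_force'],s['time_s'])
im=r.capture('wrist')
cv2.imwrite('pics/w8.png',im[:,:,::-1])
print(proj('wrist',[.5507,-.0399,.063],s))
inc([.5507,-.0399,.18],Rdown(-176.5),s)
```

```text
[0.5049 0.2248 0.1824] 0.23624075243367867 [ 1.0006  0.6058 -0.9198] 5.3667
[ 277.1839 -163.4229]
turn [0.04 0.3  0.58] shift [ 0.0013 -0.0294 -0.267 ]
```

View pics/w8.png

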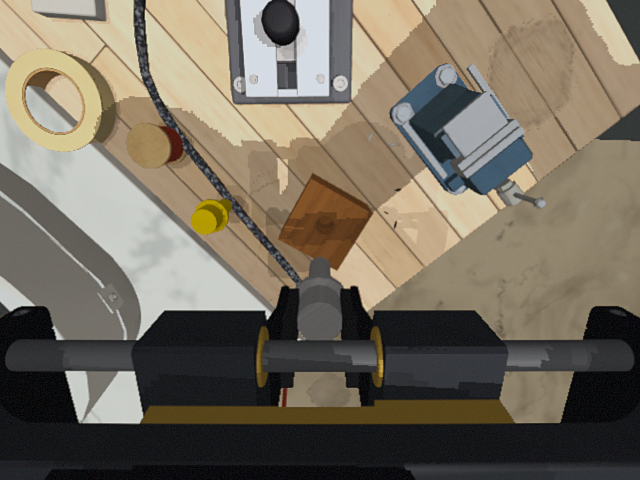

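The pin is in hand, and the empty stand hole shows at (325,225). I'm moving towards the bridge and stopping short for a look.

>>> move_arm(increments=[0,0,0,0,-0.029,-0.2,0.0,0,0,0,0,-0.029,-0.2,0.0,0,0,0,0,-0.029,-0.2,0.0,0,0,0,0,-0.029,-0.2,0.0,0,0,0,0,-0.029,-0.2,0.0,0,0,0,0,-0.029,-0.2,0.0,0,0,0,0,-0.029,-0.2,0.0])

```text
time_s: 6.0
tcp_pos: [0.5421, 0.0231, 0.1747]
ee_rot: [[-0.004, -0.998, -0.056], [-0.001, -0.056, 0.998], [-1.0, 0.004, -0.0]]
wrist_force: [-0.2, -0.1, -0.7]
gripper_width: 0.241
```

Run:
```python
from h import *
np.set_printoptions(precision=4,suppress=True)
s=r.sense();print(s['tcp_pos'],s['gripper_width'],s['wrist_force'],s['time_s'],s['joint_velocities'])
im=r.capture('wrist')
cv2.imwrite('pics/w9.png',im[:,:,::-1])
print(proj('wrist',[.5507,-.0399,.063],s))
```

```text
[0.5421 0.0231 0.1747] 0.2406394957140208 [-0.1983 -0.0539 -0.7221] 6.0 [ 2.79   -0.4017  0.3143  0.045   0.0401 -0.3894]
[313.7668 160.0323]
```

View pics/w9.png

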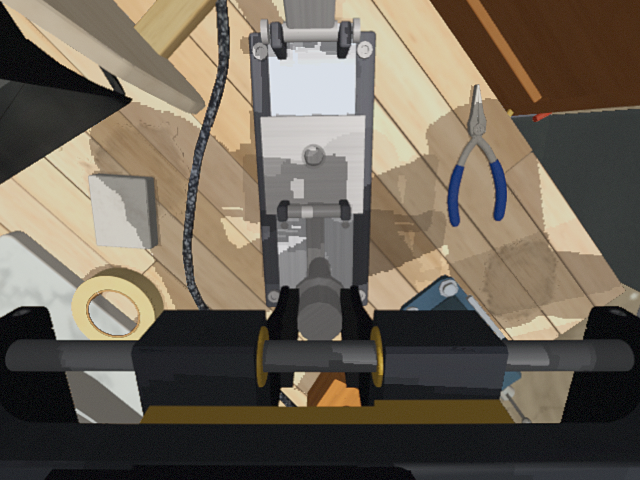

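Run:
```python
from h import *
np.set_printoptions(precision=4,suppress=True)
w=cv2.imread('pics/w9.png');cv2.imwrite('pics/w9z.png',cv2.resize(w[100:220,240:390],None,fx=5,fy=5,interpolation=cv2.INTER_CUBIC))
s=r.sense();print(s['tcp_pos'])
cv2.imwrite('pics/w10.png',r.capture('wrist')[:,:,::-1])
w=cv2.imread('pics/w10.png');cv2.imwrite('pics/w10z.png',cv2.resize(w[100:220,240:390],None,fx=5,fy=5,interpolation=cv2.INTER_CUBIC))
cv2.imwrite('pics/w10p.png',cv2.resize(w[230:360,260:380],None,fx=4.5,fy=4.5,interpolation=cv2.INTER_CUBIC))
```

```text
[0.5421 0.0244 0.175 ]
```

View pics/w10z.png

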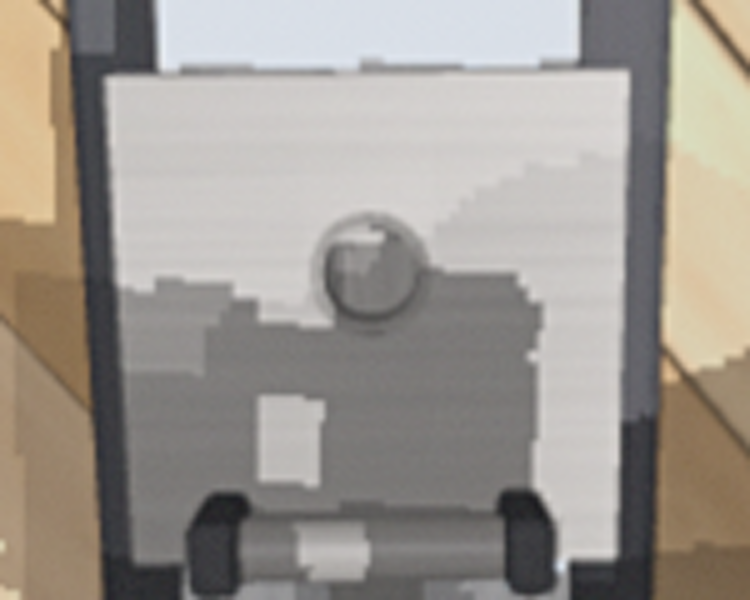

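View pics/w10p.png

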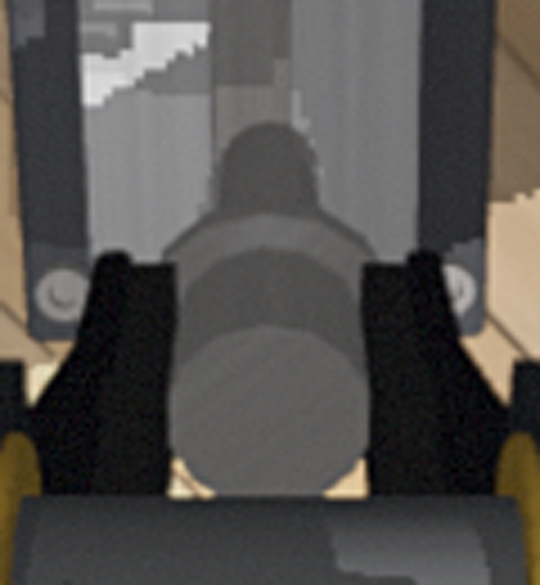

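Run:
```python
from h import *
np.set_printoptions(precision=4,suppress=True)
s=r.sense();E=np.array(s['ee_rot']);t=np.array(s['tcp_pos']);print(t)
H=onz('wrist',(314,153.8),.063,s);print('hole wrist',H,'top est .5507 -.0399')
for z0 in(-.002,0,.002):
  for x,z in((-.0303,0),(.0467,-.0045),(.0427,-.007)):
    print(z0,x,z,proj('wrist',t+E@[x,0,z0+z],s))
o,d=ray('wrist',(319.4,320.9),s)
dt=E.T@d;ot=E.T@(o-t);k=(-.0303-ot[0])/dt[0];print('knob top in tool',ot+k*dt)
for c in((103,75),(630,70),(620,562),(130,562)):print(onz('wrist',(240+c[0]/5-.4,100+c[1]/5-.4),.063,s))
inc([H[0],H[1],.175],Rdown(-176.5),s)
```

```text
[0.5423 0.0252 0.1753]
hole wrist [ 0.5514 -0.0426  0.063 ] top est .5507 -.0399
-0.002 -0.0303 0 [321.3464 318.7402]
-0.002 0.0467 -0.0045 [320.8388 254.6844]
-0.002 0.0427 -0.007 [320.8607 253.1077]
0 -0.0303 0 [321.341 322.545]
0 0.0467 -0.0045 [320.8364 257.5014]
0 0.0427 -0.007 [320.8583 255.9844]
0.002 -0.0303 0 [321.3358 326.3212]
0.002 0.0467 -0.0045 [320.8341 260.3039]
0.002 0.0427 -0.007 [320.8559 258.8459]
knob top in tool [-0.0303 -0.0009 -0.0009]
[ 0.5942 -0.0693  0.063 ]
[ 0.5135 -0.0749  0.063 ]
[0.5075 0.002  0.063 ]
[0.589  0.0068 0.063 ]
turn [-0.06 -0.   -0.13] shift [ 0.0003 -0.005  -0.0682]
```

>>> move_arm(increments=[0,0,0,0.0,-0.005,-0.035,0.0,0,0,0,0.0,-0.005,-0.066,0.0,0,0,0,0.02,-0.005,-0.066,0.0,0,0,0,0.04,-0.005,-0.066,0.0,0,0,0,0.053,-0.005,-0.066,0.0,0,0,0,0.053,-0.005,-0.066,0.0,0,0,0,0.053,-0.005,-0.066,0.0])

```text
time_s: 6.68
tcp_pos: [0.5516, -0.0393, 0.1229]
ee_rot: [[-0.002, -0.998, -0.063], [-0.001, -0.063, 0.998], [-1.0, 0.002, -0.0]]
wrist_force: [0.2, -0.1, -1.7]
gripper_width: 0.235
```

Run:
```python
from h import *
np.set_printoptions(precision=4,suppress=True)
s=r.sense();print(s['tcp_pos'],s['wrist_force'],s['time_s'])
w=r.capture('wrist')[:,:,::-1]
cv2.imwrite('pics/w11.png',cv2.resize(w[200:350,240:400],None,fx=4.5,fy=4))
w=r.capture('scene')[:,:,::-1]
cv2.imwrite('pics/s11.png',cv2.resize(w[180:320,290:430],None,fx=4,fy=4,interpolation=cv2.INTER_CUBIC))
w=r.capture('top')[:,:,::-1]
cv2.imwrite('pics/t11.png',cv2.resize(w[220:340,300:440],None,fx=4,fy=4,interpolation=cv2.INTER_CUBIC))
print(r.sense()['tcp_pos'])
```

```text
[ 0.5516 -0.0393  0.1229] [ 0.2373 -0.118  -1.6909] 6.6833
[ 0.553  -0.0395  0.1247]
```

View pics/w11.png

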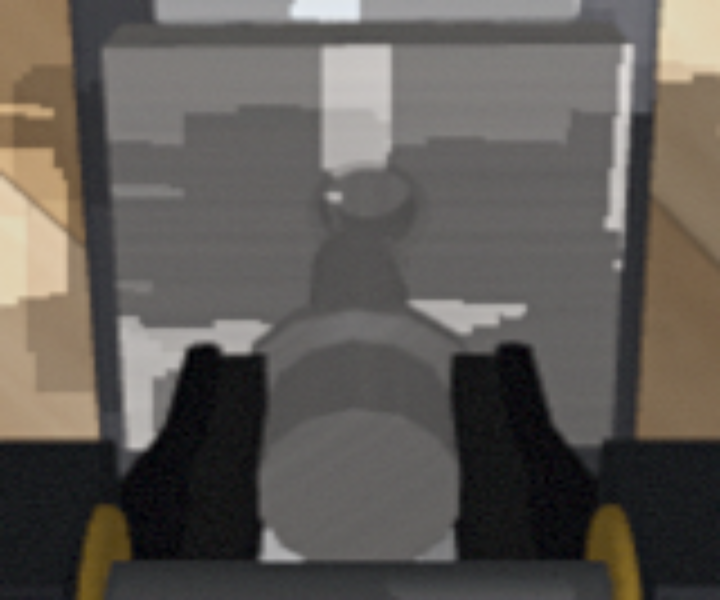

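View pics/s11.png

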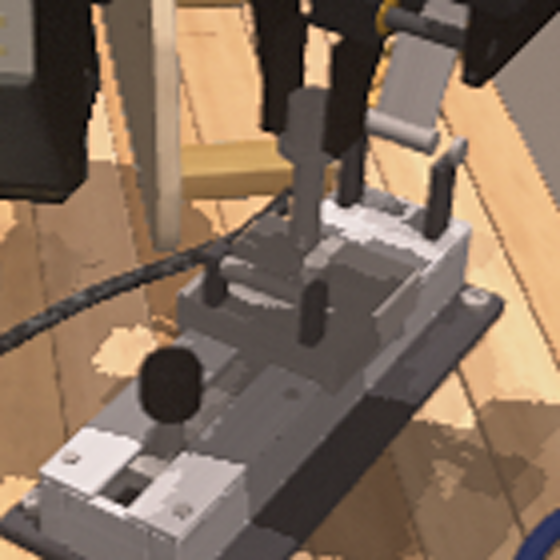

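View pics/t11.png

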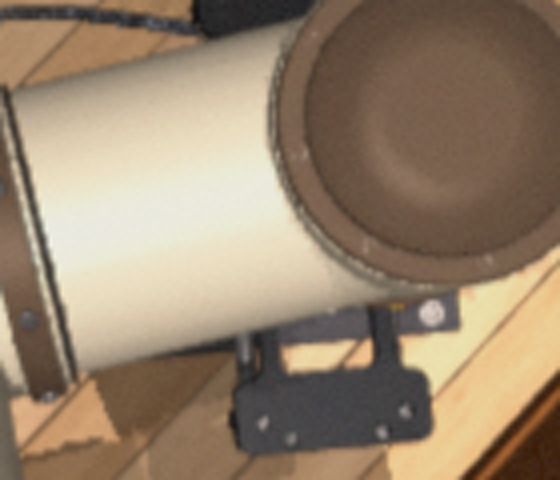

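Run:
```python
from h import *
np.set_printoptions(precision=4,suppress=True)
s=r.sense();print(s['tcp_pos'])
s0=dict(s);s0['tcp_pos']=np.array([.5516,-.0393,.1229])
E=np.array(s['ee_rot']);print(E)
p=onz('wrist',(321.4,240.5),.063,s0);print('edge',p,'hole y',p[1]+.0097)
for y in(.026,): pass
# bridge -y edge row 45/4+200 (front top edge) -> y should be hole-30
for c in((105,45),(632,43)):print('edge corner',onz('wrist',(240+c[0]/4.5,200+c[1]/4),.063,s0))
# tip seen: top of tip at row 232/4+200=258
for z0 in(-.003,-.0015,0):print(z0,[proj('wrist',s0['tcp_pos']+E@[x,-.0009,z0+z],s0) for x,z in((.0467,-.0045),(.0427,-.007),(-.0303,0))])
```

```text
[ 0.553  -0.0395  0.1247]
[[ 0.0023 -0.9981 -0.0621]
 [ 0.0002 -0.0621  0.9981]
 [-1.     -0.0023  0.    ]]
edge [ 0.5521 -0.0517  0.063 ] hole y -0.041962053052967296
edge corner [ 0.5929 -0.07    0.063 ]
edge corner [ 0.5133 -0.0753  0.063 ]
-0.003 [array([319.4953, 253.2764]), array([319.4907, 251.6697]), array([319.4145, 316.8353])]
-0.0015 [array([319.4962, 255.396 ]), array([319.4916, 253.8343]), array([319.416 , 319.7025])]
0 [array([319.497 , 257.5074]), array([319.4925, 255.9904]), array([319.4174, 322.5534])]
```

>>> move_arm(increments=[0,0,0,0.0,0.0026,-0.002,0.0,0,0,0,0.004,0.0026,-0.002,0.0,0,0,0,0.008,0.0026,-0.002,0.0,0,0,0,0.012,0.0026,-0.002,0.0,0,0,0,0.015,0.0026,-0.002,0.0,0,0,0,0.018,0.0026,-0.002,0.0])

```text
time_s: 7.33
tcp_pos: [0.5494, -0.0426, 0.105]
ee_rot: [[-0.0, -0.998, -0.06], [-0.0, -0.06, 0.998], [-1.0, 0.0, -0.0]]
wrist_force: [0.3, 0.1, -2.0]
gripper_width: 0.235
```

>>> move_arm(increments=[0,0,0,0.002,0,0,0.0,0,0,0,0.004,0,0,0.0])

```text
time_s: 7.5
tcp_pos: [0.5496, -0.0426, 0.1012]
ee_rot: [[-0.0, -0.998, -0.061], [-0.0, -0.061, 0.998], [-1.0, 0.0, -0.0]]
wrist_force: [0.0, -0.4, -1.2]
gripper_width: 0.238
```

>>> move_arm(increments=[0,0,0,0.003,0,0,0.0,0,0,0,0.006,0,0,0.0,0,0,0,0.008,0,0,0.0])

```text
time_s: 7.75
tcp_pos: [0.5497, -0.0425, 0.0932]
ee_rot: [[0.0, -0.998, -0.061], [0.0, -0.061, 0.998], [-1.0, -0.0, 0.0]]
wrist_force: [0.2, -0.1, -1.3]
gripper_width: 0.235
```

>>> move_arm(increments=[0,0,0,0.002,0,0,0.0,0,0,0,0.004,0,0,0.0])

```text
time_s: 7.92
tcp_pos: [0.5496, -0.0425, 0.0894]
ee_rot: [[0.0, -0.998, -0.061], [-0.0, -0.061, 0.998], [-1.0, -0.0, -0.0]]
wrist_force: [-0.0, 0.2, -0.9]
gripper_width: 0.236
```

Run:
```python
from h import *
w=r.capture('scene')[:,:,::-1]
cv2.imwrite('pics/s12.png',cv2.resize(w[180:320,290:430],None,fx=4,fy=4,interpolation=cv2.INTER_CUBIC))
```

```text
(no output)
```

View pics/s12.png

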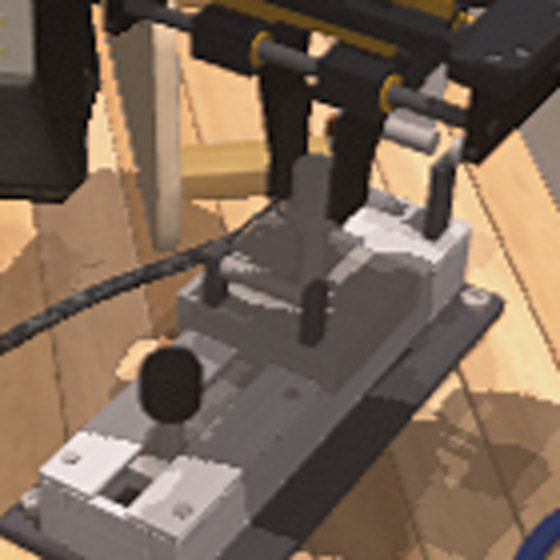

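The pin is in the bridge hole with no side force. I'll lower it to the bar and release.

>>> move_arm(increments=[0,0,0,0.001,0,0,0.0,0,0,0,0.002,0,0,0.0,0,0,0,0.003,0,0,0.0])

```text
time_s: 8.22
tcp_pos: [0.55, -0.0427, 0.0875]
ee_rot: [[0.001, -0.998, -0.061], [-0.001, -0.061, 0.998], [-1.0, -0.001, -0.001]]
wrist_force: [-2.1, 0.3, 7.5]
gripper_width: 0.24
```

>>> move_arm(increments=[0,0,0,-0.001,0,0,0.05,0,0,0,-0.001,0,0,0.05,0,0,0,-0.001,0,0,0.05,0,0,0,-0.001,0,0,0.05,0,0,0,-0.001,0,0,0.05,0,0,0,-0.02,0,0,0.05,0,0,0,-0.045,0,0,0.05,0,0,0,-0.07,0,0,0.05])

```text
time_s: 8.88
tcp_pos: [0.5489, -0.0427, 0.1567]
ee_rot: [[-0.002, -0.998, -0.061], [-0.001, -0.061, 0.998], [-1.0, 0.002, -0.0]]
wrist_force: [0.2, -0.3, -0.6]
gripper_width: 0.569
```

Run:
```python
from h import *
np.set_printoptions(precision=4,suppress=True)
s=r.sense();print(s['tcp_pos'],s['gripper_width'],s['joints'])
w=r.capture('wrist')[:,:,::-1]
cv2.imwrite('pics/w13.png',w)
```

```text
[ 0.5489 -0.0427  0.1567] 0.5686191209530649 [ 12.4238  17.4788 -14.4527  -0.0001 -58.2039  -8.9526]
```

View pics/w13.png

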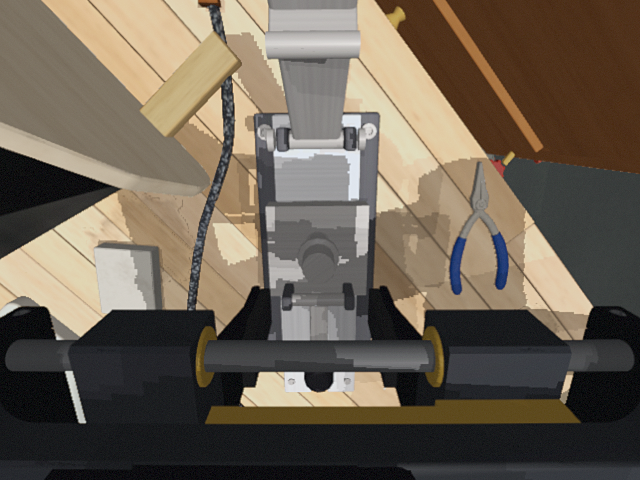

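The pin is standing in the hole, knob at (318,262). I'm going to the handle knob.

>>> move_arm(increments=[0,0,0,0,-0.001,0.04,0.05,0,0,0,0,-0.002,0.08,0.05,0,0,0,0,-0.002,0.114,0.05,0,0,0,0.03,-0.002,0.114,0.05,0,0,0,0.06,-0.002,0.114,0.05,0,0,0,0.07,-0.002,0.114,0.05,0,0,0,0.07,-0.002,0.114,0.05])

```text
time_s: 9.52
tcp_pos: [0.5424, 0.0706, 0.0837]
ee_rot: [[-0.007, -0.998, -0.06], [-0.003, -0.06, 0.998], [-1.0, 0.007, -0.002]]
wrist_force: [0.4, -0.2, 0.2]
gripper_width: 0.576
```

Run:
```python
from h import *
np.set_printoptions(precision=4,suppress=True)
s=r.sense();print(s['tcp_pos'],s['gripper_width'])
w=r.capture('wrist')[:,:,::-1]
cv2.imwrite('pics/w14.png',w)
```

```text
[0.5424 0.0706 0.0837] 0.5756574308179556
```

View pics/w14.png

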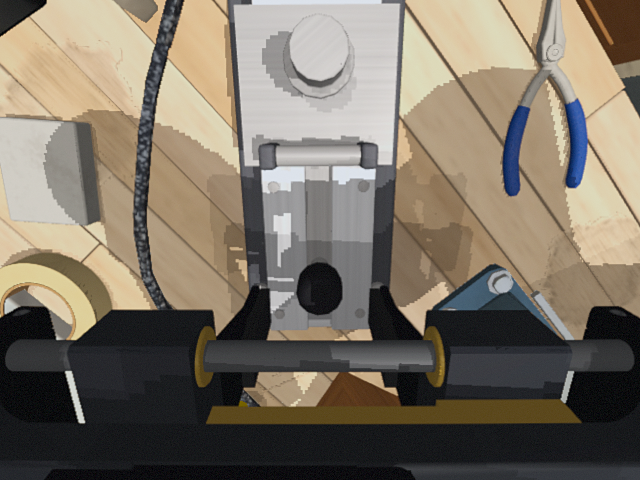

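Run:
```python
from h import *
np.set_printoptions(precision=4,suppress=True)
s=r.sense();w=cv2.imread('pics/w14.png')
m=(w.max(2)<60).astype(np.uint8);m[:, :280]=0;m[:,362:]=0;m[335:]=0;m[:250]=0
ys,xs=np.nonzero(m);print(xs.min(),xs.max(),ys.min(),ys.max(),xs.mean(),ys.mean())
for z in(.09,.077):print(onz('wrist',(xs.mean(),ys.mean()),z,s))
print(proj('wrist',[.5437,.0705,.09],s),proj('wrist',[.5437,.0705,.064],s))
```

```text
296 341 262 314 319.17851582771146 288.38609237156203
[0.5456 0.0655 0.09  ]
[0.5452 0.0715 0.077 ]
[322.0853 297.0174] [321.7011 277.9723]
```

>>> move_arm(increments=[0,0,0,0.015,0,0,0.05,0,0,0,0.031,0,0,0.05,0,0,0,0.031,0,0,0.0,0,0,0,0.031,0,0,0.0,0,0,0,0.031,0,0,0.0,0,0,0,0.031,0,0,0.0,0,0,0,0.031,0,0,0.0,0,0,0,0.031,0,0,0.0])

```text
time_s: 10.23
tcp_pos: [0.5426, 0.0708, 0.0565]
ee_rot: [[-0.004, -0.998, -0.06], [-0.001, -0.06, 0.998], [-1.0, 0.004, -0.001]]
wrist_force: [-5.5, 0.1, 5.1]
gripper_width: 0.283
```

>>> move_arm(increments=[0,0,0,-0.001,0.0005,-0.001,0.0,0,0,0,-0.001,0.001,-0.0025,0.0,0,0,0,-0.001,0.001,-0.004,0.0,0,0,0,-0.001,0.001,-0.0055,0.0,0,0,0,-0.001,0.001,-0.007,0.0,0,0,0,-0.001,0.001,-0.0085,0.0,0,0,0,-0.001,0.001,-0.01,0.0,0,0,0,-0.001,0.001,-0.0115,0.0,0,0,0,-0.001,0.001,-0.013,0.0])

```text
time_s: 10.98
tcp_pos: [0.5434, 0.0582, 0.0566]
ee_rot: [[-0.002, -0.998, -0.06], [-0.0, -0.06, 0.998], [-1.0, 0.002, -0.0]]
wrist_force: [-4.0, 3.1, 1.5]
gripper_width: 0.286
```

>>> move_arm(increments=[0,0,0,0,0,-0.001,0.0,0,0,0,0,0,-0.002,0.0,0,0,0,0,0,-0.003,0.0,0,0,0,0,0,-0.004,0.0,0,0,0,0,0,-0.005,0.0])

```text
time_s: 11.4
tcp_pos: [0.5438, 0.0531, 0.0566]
ee_rot: [[-0.002, -0.998, -0.06], [-0.0, -0.06, 0.998], [-1.0, 0.002, -0.0]]
wrist_force: [-4.3, 2.4, 1.1]
gripper_width: 0.281
```

>>> move_arm(increments=[0,0,0,0,0,-0.001,0.0,0,0,0,0,0,-0.002,0.0,0,0,0,0,0,-0.003,0.0,0,0,0,0,0,-0.004,0.0])

```text
time_s: 11.73
tcp_pos: [0.544, 0.0504, 0.0566]
ee_rot: [[-0.001, -0.998, -0.06], [0.002, -0.06, 0.998], [-1.0, 0.001, 0.002]]
wrist_force: [-6.3, 11.0, 2.8]
gripper_width: 0.28
```

>>> move_arm(increments=[0,0,0,0,0,-0.001,0.0,0,0,0,0,0,-0.002,0.0,0,0,0,0,0,-0.003,0.0,0,0,0,0,0,-0.004,0.0])

```text
time_s: 12.07
tcp_pos: [0.5442, 0.0497, 0.0567]
ee_rot: [[-0.0, -0.998, -0.059], [0.006, -0.059, 0.998], [-1.0, -0.0, 0.006]]
wrist_force: [-10.5, 22.8, 4.2]
gripper_width: 0.283
```

The slide is blocked, at 22.8 N after about 21 mm of travel, so the pin has probably dropped. I'll relieve the push and look.

>>> move_arm(increments=[0,0,0,0,0,0.003,0.0,0,0,0,0,0,0.006,0.0])

```text
time_s: 12.23
tcp_pos: [0.5439, 0.0514, 0.0566]
ee_rot: [[-0.002, -0.998, -0.061], [-0.001, -0.061, 0.998], [-1.0, 0.002, -0.001]]
wrist_force: [-3.0, -2.5, -0.0]
gripper_width: 0.282
```

Run:
```python
from h import *
w=r.capture('wrist')[:,:,::-1]
cv2.imwrite('pics/w15.png',w)
w=r.capture('scene')[:,:,::-1]
cv2.imwrite('pics/s15.png',cv2.resize(w[180:320,290:430],None,fx=4,fy=4,interpolation=cv2.INTER_CUBIC))
```

```text
(no output)
```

View pics/w15.png

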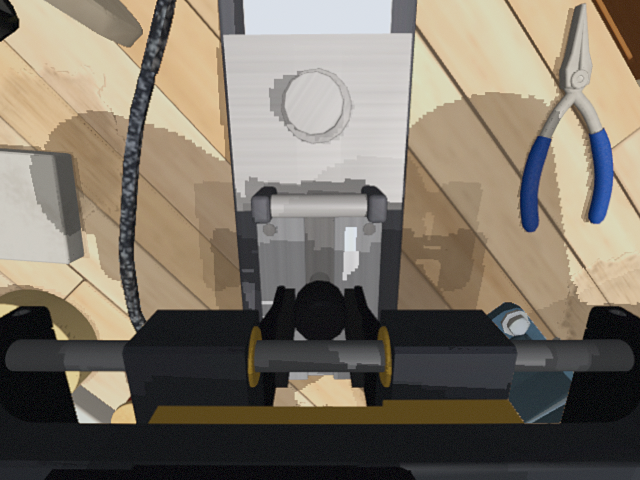

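View pics/s15.png

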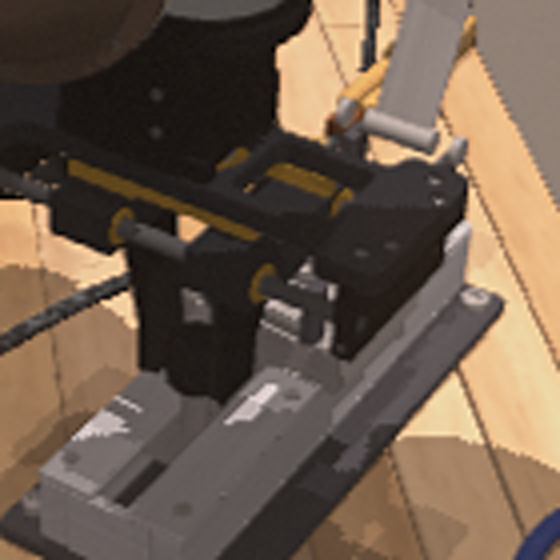

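The pin has dropped, with its collar just above the bridge at (317,103). I'll release the handle and rise.

>>> move_arm(increments=[0,0,0,0,0,0,0.05,0,0,0,0,0,0,0.05,0,0,0,0,0,0,0.05,0,0,0,0,0,0,0.05,0,0,0,-0.02,0,0,0.05,0,0,0,-0.045,0,0,0.04,0,0,0,-0.06,0,-0.02,0.02,0,0,0,-0.06,0,-0.05,0.0,0,0,0,-0.06,0,-0.08,0.0,0,0,0,-0.06,0,-0.094,0.0,0,0,0,-0.06,0,-0.094,0.0,0,0,0,-0.06,0,-0.094,0.0])

```text
time_s: 13.33
tcp_pos: [0.5512, -0.0433, 0.1168]
ee_rot: [[0.002, -0.998, -0.059], [-0.0, -0.059, 0.998], [-1.0, -0.002, -0.0]]
wrist_force: [0.5, -0.3, 0.6]
gripper_width: 0.125
```

>>> move_arm(increments=[0,0,0,0,0,0,0.0,0,0,0,0,0,0,0.0])

```text
time_s: 13.5
tcp_pos: [0.5509, -0.0418, 0.1166]
ee_rot: [[0.001, -0.998, -0.061], [0.0, -0.061, 0.998], [-1.0, -0.001, 0.0]]
wrist_force: [-0.3, -0.2, -0.1]
gripper_width: 0.027
```

Run:
```python
from h import *
np.set_printoptions(precision=4,suppress=True)
s=r.sense();print(s['tcp_pos'],s['gripper_width'],s['wrist_force'],s['time_s'])
w=r.capture('wrist')[:,:,::-1]
cv2.imwrite('pics/w16.png',w)
w=r.capture('scene')[:,:,::-1]
cv2.imwrite('pics/s16.png',cv2.resize(w[180:320,290:430],None,fx=4,fy=4,interpolation=cv2.INTER_CUBIC))
inc([.55,-.0426,.09],Rdown(-176.5),s)
```

```text
[ 0.5509 -0.0418  0.1166] 0.0274060787706779 [-0.3294 -0.2207 -0.0648] 13.5
turn [0.03 0.   0.03] shift [ 0.0266  0.0009 -0.0007]
```

View pics/w16.png

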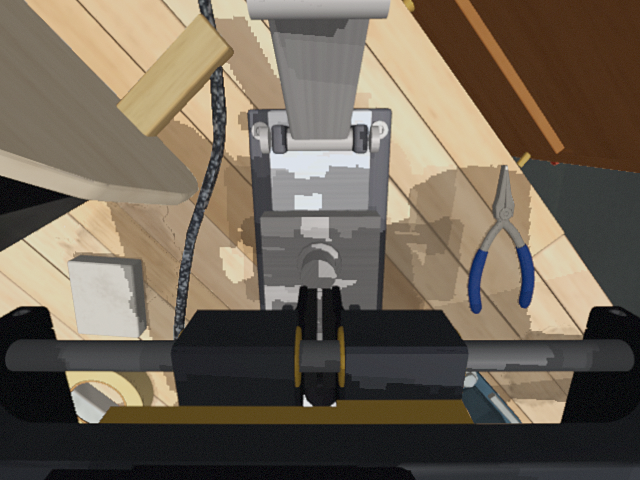

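View pics/s16.png

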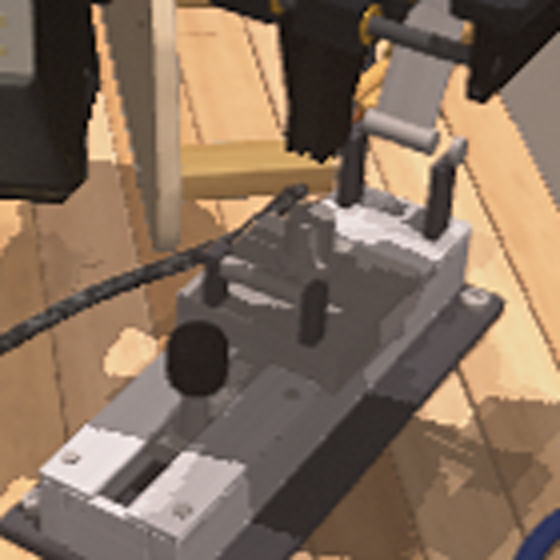

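>>> move_arm(increments=[0,0,0,0.015,0.001,0,0.0,0,0,0,0.028,0.001,0,0.0,0,0,0,0.031,0.001,0,0.0,0,0,0,0.033,0.001,0,0.0,0,0,0,0.035,0.001,0,0.0])

```text
time_s: 14.02
tcp_pos: [0.5501, -0.0422, 0.0818]
ee_rot: [[0.001, -0.998, -0.061], [-0.0, -0.061, 0.998], [-1.0, -0.001, -0.0]]
wrist_force: [0.8, -0.3, 0.0]
gripper_width: 0.008
```

>>> move_arm(increments=[0,0,0,0.001,0,0,0.0,0,0,0,0.002,0,0,0.0])

```text
time_s: 14.18
tcp_pos: [0.5506, -0.0424, 0.0811]
ee_rot: [[0.002, -0.998, -0.061], [-0.0, -0.061, 0.998], [-1.0, -0.002, -0.0]]
wrist_force: [-2.4, 1.1, 8.3]
gripper_width: 0.01
```

>>> move_arm(increments=[0,0,0,0.001,0,0,0.0,0,0,0,0.002,0,0,0.0])

```text
time_s: 14.35
tcp_pos: [0.5509, -0.0425, 0.0804]
ee_rot: [[0.003, -0.998, -0.062], [-0.0, -0.062, 0.998], [-1.0, -0.003, -0.001]]
wrist_force: [-3.5, 1.2, 15.0]
gripper_width: 0.005
```

Contact, as expected at this height. I'll keep pressing.

>>> move_arm(increments=[0,0,0,0.001,0,0,0.0,0,0,0,0.002,0,0,0.0])

```text
time_s: 14.52
tcp_pos: [0.5512, -0.0426, 0.0796]
ee_rot: [[0.004, -0.998, -0.062], [-0.001, -0.062, 0.998], [-1.0, -0.004, -0.001]]
wrist_force: [-6.3, 1.0, 19.7]
gripper_width: 0.004
```

>>> move_arm(increments=[0,0,0,0.001,0,0,0.0,0,0,0,0.002,0,0,0.0])

```text
time_s: 14.68
tcp_pos: [0.5511, -0.0426, 0.0783]
ee_rot: [[0.004, -0.998, -0.062], [-0.001, -0.063, 0.998], [-1.0, -0.004, -0.001]]
wrist_force: [-6.2, 1.2, 19.3]
gripper_width: 0.007
```

>>> move_arm(increments=[0,0,0,0.001,0,0,0.0,0,0,0,0.002,0,0,0.0])

```text
time_s: 14.85
tcp_pos: [0.5509, -0.0426, 0.0761]
ee_rot: [[0.004, -0.998, -0.062], [-0.001, -0.062, 0.998], [-1.0, -0.004, -0.001]]
wrist_force: [-7.4, 1.4, 22.0]
gripper_width: 0.006
```

>>> move_arm(increments=[0,0,0,0.001,0,0,0.0,0,0,0,0.002,0,0,0.0])

```text
time_s: 15.02
tcp_pos: [0.5509, -0.0426, 0.0757]
ee_rot: [[0.004, -0.998, -0.063], [-0.001, -0.063, 0.998], [-1.0, -0.004, -0.002]]
wrist_force: [-11.3, 2.8, 33.5]
gripper_width: 0.007
```

>>> move_arm(increments=[0,0,0,0.001,0,0,0.0,0,0,0,0.002,0,0,0.0])

```text
time_s: 15.18
tcp_pos: [0.551, -0.0427, 0.0755]
ee_rot: [[0.004, -0.998, -0.064], [-0.002, -0.064, 0.998], [-1.0, -0.004, -0.002]]
wrist_force: [-14.7, 4.4, 44.3]
gripper_width: 0.004
```

>>> move_arm(increments=[0,0,0,0.001,0,0,0.0,0,0,0,0.002,0,0,0.0])

```text
time_s: 15.35
tcp_pos: [0.551, -0.0427, 0.0754]
ee_rot: [[0.005, -0.998, -0.065], [-0.002, -0.065, 0.998], [-1.0, -0.005, -0.003]]
wrist_force: [-19.2, 6.6, 54.7]
gripper_width: 0.003
```

It hit a hard stop. I'll back off and check the collar.

>>> move_arm(increments=[0,0,0,-0.01,0,0,0.0,0,0,0,-0.03,0,0.02,0.0,0,0,0,-0.05,0,0.06,0.0,0,0,0,-0.06,0,0.09,0.0,0,0,0,-0.06,0,0.09,0.0])

```text
time_s: 15.77
tcp_pos: [0.5467, 0.0519, 0.1295]
ee_rot: [[0.009, -0.998, -0.066], [0.003, -0.066, 0.998], [-1.0, -0.009, 0.002]]
wrist_force: [0.4, 0.0, 0.8]
gripper_width: 0.005
```

Run:
```python
from h import *
np.set_printoptions(precision=4,suppress=True)
s=r.sense();print(s['tcp_pos'],s['gripper_width'],s['wrist_force'],s['time_s'])
w=r.capture('wrist')[:,:,::-1]
cv2.imwrite('pics/w17.png',cv2.resize(w[0:300,170:470],None,fx=2,fy=2,interpolation=cv2.INTER_CUBIC))
w=r.capture('scene')[:,:,::-1]
cv2.imwrite('pics/s17.png',cv2.resize(w[180:300,310:430],None,fx=5,fy=5,interpolation=cv2.INTER_CUBIC))
```

```text
[0.5467 0.0519 0.1295] 0.004543293872636853 [0.4202 0.0019 0.7603] 15.7667
```

View pics/w17.png

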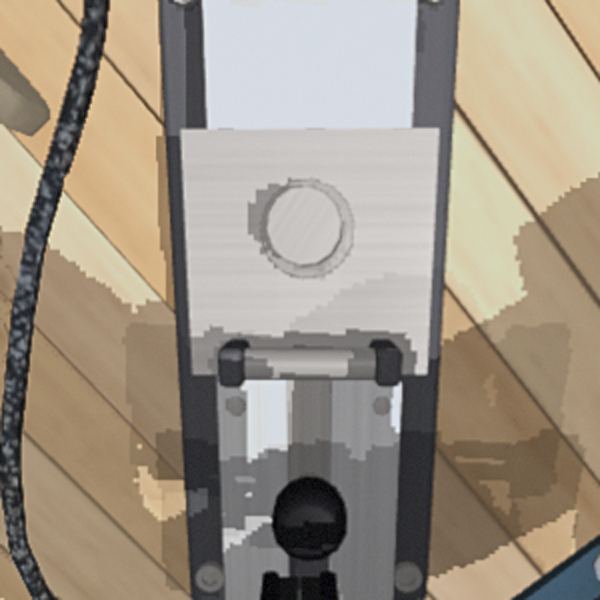

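View pics/s17.png

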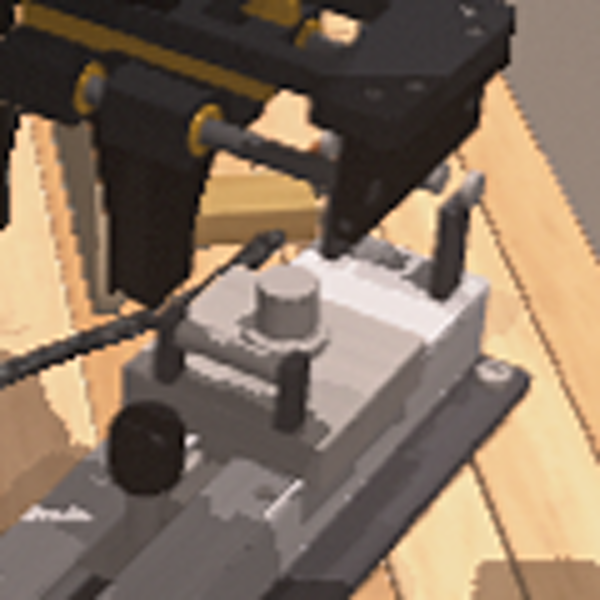

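The collar now sits flat on the bridge, in both the wrist view and the scene view. Next I'll measure the strap's free end and how much room there is near the cabinet.

Run:
```python
from h import *
np.set_printoptions(precision=4,suppress=True)
q=lambda x,y:(230+x/2.2-.3,130+y/2.2-.3)
e=(280+717/4-.4,230+145/4-.4)
print(onz('top',e,.2175)); print(tri([ray('top',e),ray('scene',q(396,30))]))
H=np.array([.5511,-.0425,.063]);ex=np.array([.998,.061,0]);ey=np.array([-.061,.998,0])
hin=H-.08*ey+[0,0,.0315];print('hinge',hin)
for a in(1.9,1.57):print(a,hin+.13*(np.cos(a)*ey+np.array([0,0,np.sin(a)])))
for c in((480,262),(390,380),(430,320),(500,245)):print(c,onz('top',c,0),onz('top',c,.2))
cv2.imwrite('pics/t18.png',cv2.resize(cv2.imread('pics/top0.png')[190:420,340:560],None,fx=2.6,fy=2.6))
cv2.imwrite('pics/s18.png',cv2.resize(cv2.imread('pics/scene0.png')[80:330,330:600],None,fx=2.3,fy=2.3))
```

```text
[ 0.5596 -0.1735  0.2175]
(array([ 0.5599, -0.1752,  0.2126]), [np.float64(0.0001748262138076443), np.float64(0.00017482621380759036)])
hinge [ 0.556  -0.1223  0.0945]
1.9 [ 0.5585 -0.1643  0.2175]
1.57 [ 0.556  -0.1222  0.2245]
(480, 262) [ 0.5856 -0.2885  0.    ] [ 0.5668 -0.2145  0.2   ]
(390, 380) [ 0.3473 -0.0878  0.    ] [ 0.3802 -0.0574  0.2   ]
(430, 320) [ 0.4664 -0.1762  0.    ] [ 0.4735 -0.1266  0.2   ]
(500, 245) [ 0.6211 -0.3334  0.    ] [ 0.5947 -0.2497  0.2   ]
```

View pics/t18.png

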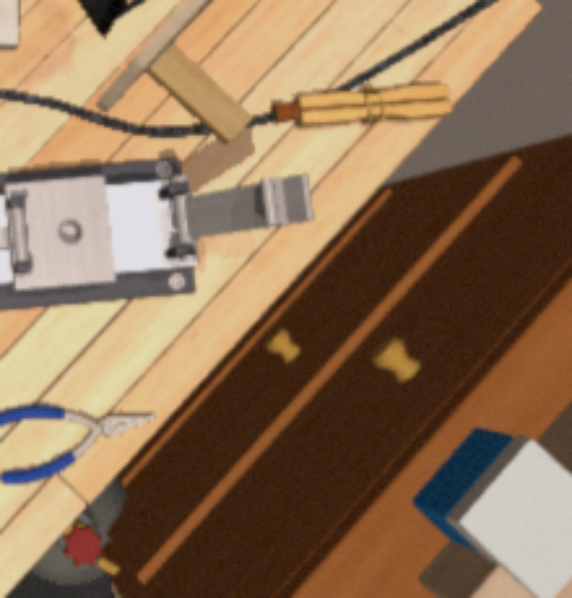

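View pics/s18.png

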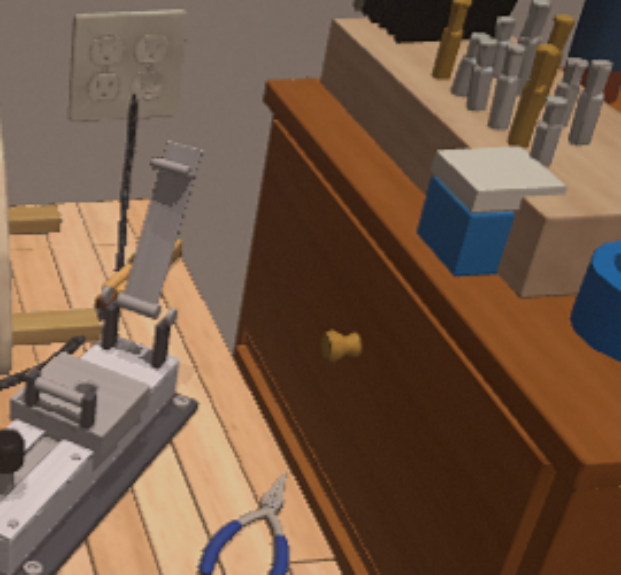

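Run:
```python
from h import *
np.set_printoptions(precision=4,suppress=True)
n=np.array([.691,.722])
for c in((490,263),(384,378),(437,322)):
    print(c,[ (n@onz('top',c,z)[:2]).round(3) for z in(0,.02)])
for c in((560,293),(444,420)):
    print(c,[ (z,(n@onz('top',c,z)[:2]).round(3)) for z in(.1,.15,.2,.25,.3,.35)])
# scene: cabinet top left corner zoom (265,85) -> px ; bottom (238,350)
for c in((265,85),(238,350),(550,465)):
    p=(330+c[0]/2.3,80+c[1]/2.3);print(p,ray('scene',p)[1],[(z,onz('scene',p,z)[:2].round(3),(n@onz('scene',p,z)[:2]).round(3)) for z in(0,.1,.15,.2,.25,.3)])
```

```text
(490, 263) [np.float64(0.179), np.float64(0.184)]
(384, 378) [np.float64(0.188), np.float64(0.192)]
(437, 322) [np.float64(0.182), np.float64(0.186)]
(560, 293) [(0.1, np.float64(0.07)), (0.15, np.float64(0.089)), (0.2, np.float64(0.108)), (0.25, np.float64(0.127)), (0.3, np.float64(0.146)), (0.35, np.float64(0.165))]
(444, 420) [(0.1, np.float64(0.082)), (0.15, np.float64(0.1)), (0.2, np.float64(0.119)), (0.25, np.float64(0.137)), (0.3, np.float64(0.155)), (0.35, np.float64(0.174))]
(445.2173913043478, 116.95652173913044) [ 0.37   -0.8538 -0.3662] [(0, array([ 0.781, -0.819]), np.float64(-0.052)), (0.1, array([ 0.68 , -0.586]), np.float64(0.046)), (0.15, array([ 0.629, -0.47 ]), np.float64(0.096)), (0.2, array([ 0.579, -0.353]), np.float64(0.145)), (0.25, array([ 0.528, -0.237]), np.float64(0.194)), (0.3, array([ 0.478, -0.12 ]), np.float64(0.243))]
(433.47826086956525, 232.17391304347828) [ 0.3182 -0.7657 -0.5589] [(0, array([ 0.518, -0.247]), np.float64(0.18)), (0.1, array([ 0.461, -0.11 ]), np.float64(0.239)), (0.15, array([ 0.433, -0.041]), np.float64(0.269)), (0.2, array([0.404, 0.027]), np.float64(0.299)), (0.25, array([0.376, 0.096]), np.float64(0.329)), (0.3, array([0.347, 0.164]), np.float64(0.358))]
(569.1304347826087, 282.17391304347825) [ 0.07   -0.8096 -0.5828] [(0, array([ 0.25 , -0.258]), np.float64(-0.013)), (0.1, array([ 0.238, -0.119]), np.float64(0.079)), (0.15, array([ 0.232, -0.05 ]), np.float64(0.125)), (0.2, array([0.226, 0.02 ]), np.float64(0.171)), (0.25, array([0.22 , 0.089]), np.float64(0.217)), (0.3, array([0.214, 0.159]), np.float64(0.263))]
```

The cabinet face runs diagonally about 75 mm from the strap's end. I'll turn the hand so its wide side lies along the cabinet with the camera away from it, then push the strap over from behind with the fingers shut. First I rise and turn.

>>> move_arm(increments=[-7,0,0,-0.04,0,0,0.0,-14,0,0,-0.08,0,0,0.0,-21,0,0,-0.12,0,0,0.0,-28,0,0,-0.16,0,0,0.0,-35,0,0,-0.17,0,0,0.0,-42,0,0,-0.17,0,0,0.0,-49,0,0,-0.17,0,0,0.0,-56,0,0,-0.17,0,0,0.0,-63,0,0,-0.17,0,0,0.0,-70,0,0,-0.17,0,0,0.0,-77,0,0,-0.17,0,0,0.0,-84,0,0,-0.17,0,0,0.0])

```text
time_s: 16.87
tcp_pos: [0.5438, 0.0461, 0.2947]
ee_rot: [[-0.002, -0.04, -0.999], [-0.0, -0.999, 0.04], [-1.0, 0.001, 0.002]]
wrist_force: [0.1, -0.1, 0.7]
gripper_width: 0.001
```

Run:
```python
from h import *
np.set_printoptions(precision=4,suppress=True)
s=r.sense();print(s['tcp_pos'],s['joints'],s['wrist_force'],s['time_s'])
inc([.561,-.206,.30],Rdown(-44),s)
```

```text
[0.5438 0.0461 0.2947] [ 21.8627  11.4952  -2.1847  -0.0133 -76.4221  65.8587] [ 0.098  -0.1386  0.6914] 16.8667
turn [-48.28   0.11   0.01] shift [-0.0052  0.2512 -0.0272]
```

>>> move_arm(increments=[-7,0,0,-0.005,0.04,-0.004,0.0,-14,0,0,-0.005,0.08,-0.009,0.0,-21,0,0,-0.005,0.12,-0.013,0.0,-28,0,0,-0.005,0.16,-0.017,0.0,-35,0,0,-0.005,0.2,-0.022,0.0,-42,0,0,-0.005,0.24,-0.026,0.0,-48.3,0,0,-0.005,0.251,-0.027,0.0,-48.3,0,0,-0.005,0.251,-0.027,0.0])

```text
time_s: 17.53
tcp_pos: [0.5589, -0.21, 0.2989]
ee_rot: [[-0.003, 0.715, -0.699], [-0.0, -0.699, -0.715], [-1.0, -0.002, 0.002]]
wrist_force: [-0.2, -0.1, 0.6]
gripper_width: 0.005
```

Run:
```python
from h import *
np.set_printoptions(precision=4,suppress=True)
s=r.sense();print(s['tcp_pos'],s['joints'],s['wrist_force'],s['time_s'])
w=r.capture('wrist')[:,:,::-1];cv2.imwrite('pics/w20.png',w)
w=r.capture('scene')[:,:,::-1]
cv2.imwrite('pics/s20.png',cv2.resize(w[0:330,240:600],None,fx=1.7,fy=1.7,interpolation=cv2.INTER_CUBIC))
inc([.561,-.206,.178],Rdown(-44),s)
```

```text
[ 0.5589 -0.21    0.2989] [ -5.0456  16.7282   5.3612   0.0429 -78.8024 140.6888] [-0.2052 -0.1286  0.5783] 17.5333
turn [-0.35  0.14  0.1 ] shift [ 0.1209 -0.0011 -0.0046]
```

View pics/w20.png

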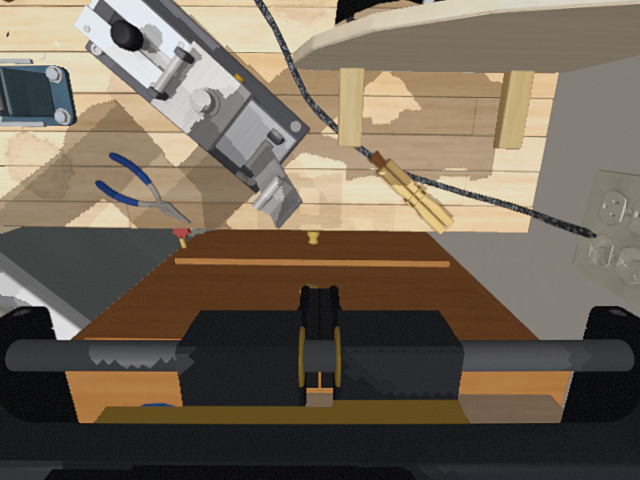

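View pics/s20.png

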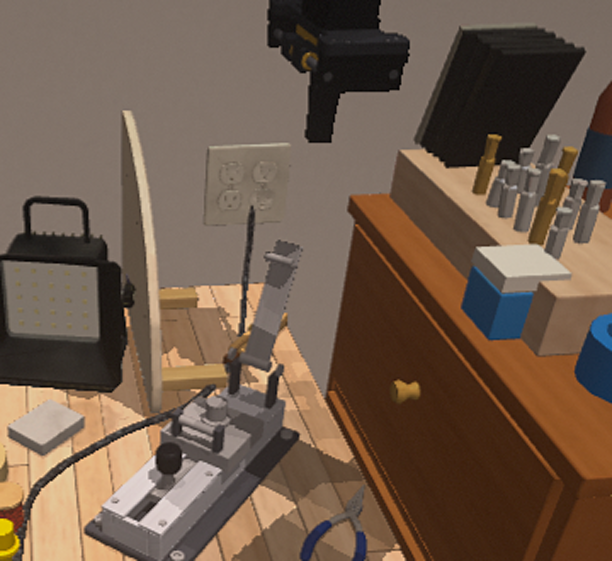

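Run:
```python
from h import *
np.set_printoptions(precision=4,suppress=True)
s=r.sense();n=np.array([.691,.722]);print('tcp n',n@s['tcp_pos'][:2])
for c in((320,230),(200,230)):print(c,n@onz('wrist',c,0,s)[:2])
for c in((90,340),(545,340)):print(c,[(z,(n@onz('wrist',c,z,s)[:2]).round(3)) for z in(.2,.25,.3,.35)])
w=cv2.imread('pics/w20.png');cv2.imwrite('pics/w20z.png',cv2.resize(w[200:430,40:600],None,fx=1.4,fy=1.4))
```

```text
tcp n 0.23693383623914346
(320, 230) 0.19101818515900268
(200, 230) 0.19325085153894286
(90, 340) [(0.2, np.float64(0.146)), (0.25, np.float64(0.178)), (0.3, np.float64(0.21)), (0.35, np.float64(0.242))]
(545, 340) [(0.2, np.float64(0.141)), (0.25, np.float64(0.174)), (0.3, np.float64(0.207)), (0.35, np.float64(0.239))]
```

View pics/w20z.png

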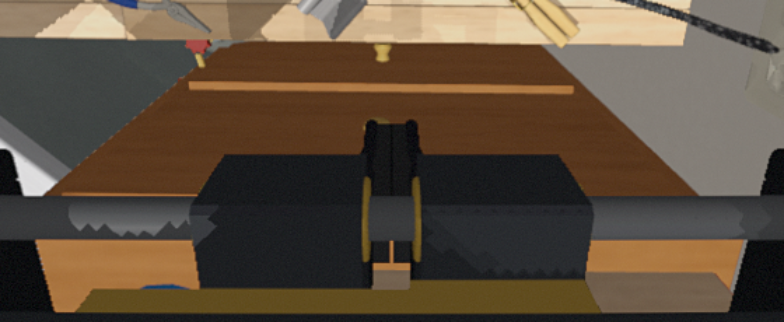

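>>> move_arm(increments=[0,0,0,0,-0.006,-0.009,0.0,0,0,0,0.03,-0.006,-0.009,0.0,0,0,0,0.06,-0.006,-0.009,0.0,0,0,0,0.09,-0.006,-0.009,0.0,0,0,0,0.11,-0.006,-0.009,0.0,0,0,0,0.121,-0.006,-0.009,0.0,0,0,0,0.121,-0.006,-0.009,0.0])

```text
time_s: 18.22
tcp_pos: [0.5606, -0.1926, 0.177]
ee_rot: [[-0.005, 0.717, -0.697], [0.001, -0.697, -0.717], [-1.0, -0.004, 0.003]]
wrist_force: [-0.4, 0.4, 0.4]
gripper_width: 0.004
```

Run:
```python
from h import *
np.set_printoptions(precision=4,suppress=True)
s=r.sense();print(s['tcp_pos'],s['wrist_force'],s['time_s'])
w=r.capture('wrist')[:,:,::-1];cv2.imwrite('pics/w21.png',w)
w=r.capture('scene')[:,:,::-1]
cv2.imwrite('pics/s21.png',cv2.resize(w[60:310,330:530],None,fx=2.4,fy=2.4,interpolation=cv2.INTER_CUBIC))
inc([.556,-.118,.178],Rdown(-44),s)
```

```text
[ 0.5606 -0.1926  0.177 ] [-0.3512  0.399   0.4282] 18.2167
turn [-0.19  0.17  0.25] shift [-0.0009 -0.0553 -0.0503]
```

View pics/w21.png

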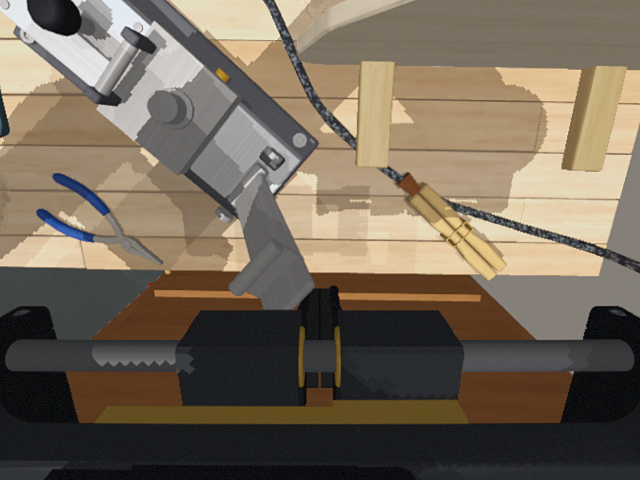

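View pics/s21.png

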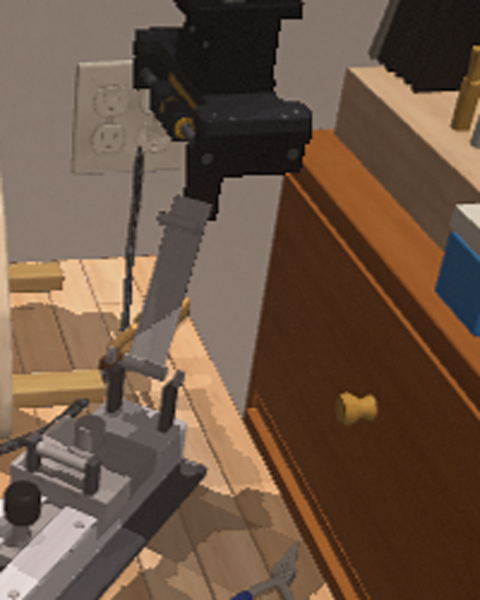

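The fingers are behind the strap with no contact, so I'll push it towards +y.

>>> move_arm(increments=[0,0,0,-0.001,-0.007,-0.006,0.0,0,0,0,-0.002,-0.014,-0.013,0.0,0,0,0,-0.003,-0.021,-0.019,0.0,0,0,0,-0.004,-0.028,-0.025,0.0,0,0,0,-0.004,-0.034,-0.031,0.0])

```text
time_s: 18.73
tcp_pos: [0.5594, -0.1468, 0.1845]
ee_rot: [[0.002, 0.717, -0.697], [0.0, -0.697, -0.717], [-1.0, 0.001, -0.001]]
wrist_force: [0.6, -1.0, 1.0]
gripper_width: 0.004
```

>>> move_arm(increments=[0,0,0,0,-0.006,-0.006,0.0,0,0,0,0,-0.012,-0.012,0.0,0,0,0,0,-0.018,-0.018,0.0,0,0,0,0,-0.022,-0.021,0.0])

```text
time_s: 19.07
tcp_pos: [0.5581, -0.1165, 0.1834]
ee_rot: [[-0.0, 0.717, -0.697], [0.0, -0.697, -0.717], [-1.0, -0.0, 0.0]]
wrist_force: [-0.3, -0.3, 1.0]
gripper_width: 0.009
```

Run:
```python
from h import *
np.set_printoptions(precision=4,suppress=True)
s=r.sense();print(s['tcp_pos'],s['wrist_force'],s['time_s'])
w=r.capture('wrist')[:,:,::-1];cv2.imwrite('pics/w22.png',w)
w=r.capture('scene')[:,:,::-1]
cv2.imwrite('pics/s22.png',cv2.resize(w[60:310,330:530],None,fx=2.4,fy=2.4,interpolation=cv2.INTER_CUBIC))
```

```text
[ 0.5581 -0.1165  0.1834] [-0.2509 -0.3413  0.9621] 19.0667
```

View pics/w22.png

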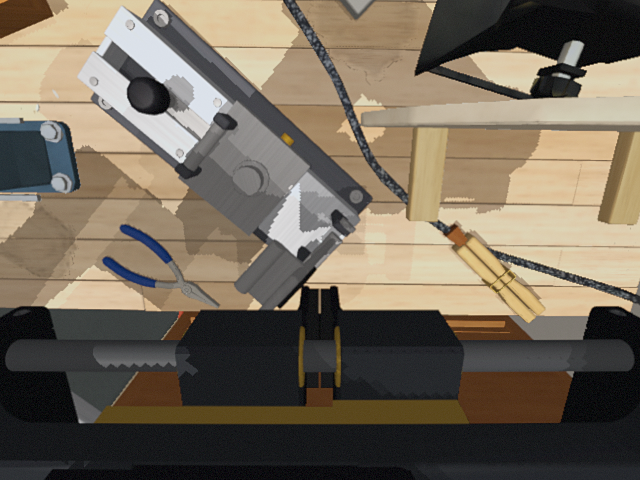

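View pics/s22.png

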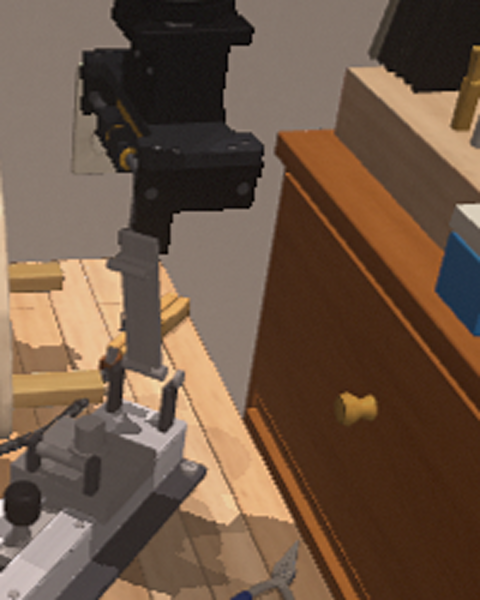

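>>> move_arm(increments=[0,0,0,0,-0.006,-0.006,0.0,0,0,0,0,-0.012,-0.012,0.0,0,0,0,-0.005,-0.012,-0.012,0.0,0,0,0,-0.01,-0.012,-0.012,0.0,0,0,0,-0.02,-0.012,-0.012,0.0,0,0,0,-0.02,-0.012,-0.012,0.0,0,0,0,-0.02,-0.012,-0.012,0.0,0,0,0,-0.02,-0.012,-0.012,0.0])

```text
time_s: 19.83
tcp_pos: [0.5578, -0.1009, 0.2038]
ee_rot: [[0.0, 0.716, -0.698], [0.0, -0.698, -0.716], [-1.0, 0.0, -0.0]]
wrist_force: [-0.4, 0.8, 1.0]
gripper_width: 0.003
```

Run:
```python
from h import *
np.set_printoptions(precision=4,suppress=True)
s=r.sense();print(s['tcp_pos'],s['wrist_force'],s['time_s'])
w=r.capture('scene')[:,:,::-1]
cv2.imwrite('pics/s23.png',cv2.resize(w[60:310,300:500],None,fx=2.4,fy=2.4,interpolation=cv2.INTER_CUBIC))
```

```text
[ 0.5578 -0.1009  0.2038] [-0.4392  0.7748  0.9762] 19.8333
```

View pics/s23.png

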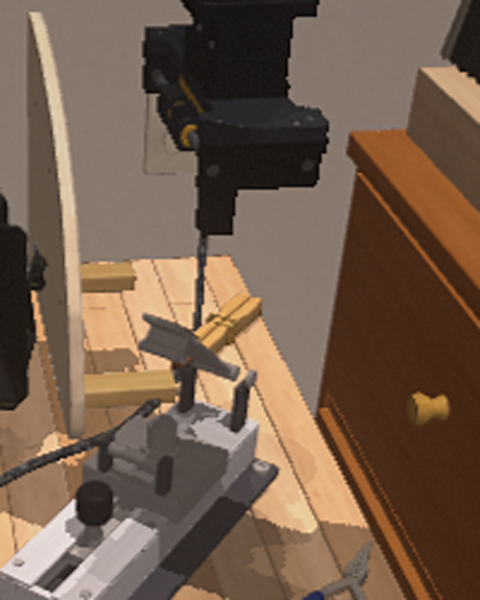

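>>> move_arm(increments=[0,0,0,0,-0.02,-0.016,0.0,0,0,0,0,-0.04,-0.032,0.0,0,0,0,0,-0.0567,-0.0473,0.0,0,0,0,0,-0.0567,-0.0473,0.0,0,0,0,0,-0.0567,-0.0473,0.0,0,0,0,0,-0.0567,-0.0473,0.0,0,0,0,0.02,-0.0567,-0.0473,0.0,0,0,0,0.04,-0.0567,-0.0473,0.0,0,0,0,0.06,-0.0567,-0.0473,0.0,0,0,0,0.07,-0.0567,-0.0473,0.0,0,0,0,0.07,-0.0567,-0.0473,0.0])

```text
time_s: 20.8
tcp_pos: [0.5485, -0.0284, 0.131]
ee_rot: [[-0.006, 0.715, -0.699], [-0.001, -0.699, -0.715], [-1.0, -0.003, 0.005]]
wrist_force: [-0.9, -0.6, 0.2]
gripper_width: 0.007
```

Run:
```python
from h import *
np.set_printoptions(precision=4,suppress=True)
s=r.sense();print(s['tcp_pos'],s['wrist_force'],s['time_s'])
w=r.capture('wrist')[:,:,::-1];cv2.imwrite('pics/w24.png',w)
w=r.capture('scene')[:,:,::-1]
cv2.imwrite('pics/s24.png',cv2.resize(w[100:310,300:450],None,fx=2.8,fy=2.8,interpolation=cv2.INTER_CUBIC))
```

```text
[ 0.5485 -0.0284  0.131 ] [-0.9344 -0.6296  0.2343] 20.8
```

View pics/w24.png

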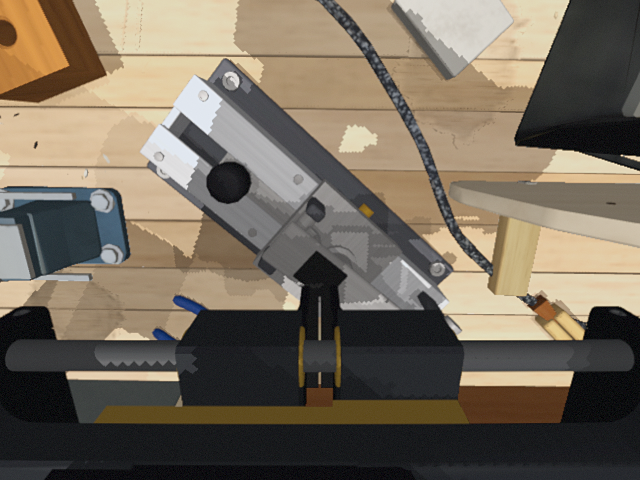

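View pics/s24.png

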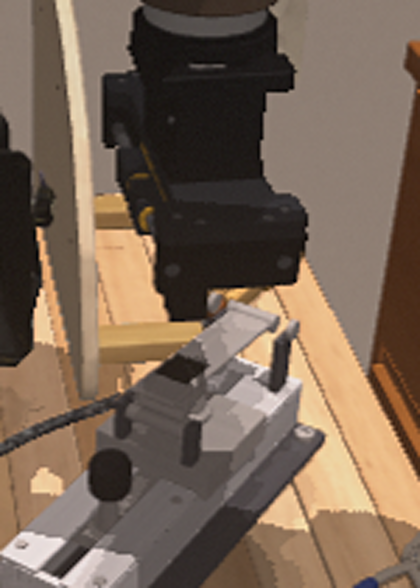

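Run:
```python
from h import *
np.set_printoptions(precision=4,suppress=True)
s=r.sense();print(s['tcp_pos'])
for z in(.105,.11):print(onz('wrist',(321,268),z,s))
```

```text
[ 0.5507 -0.0279  0.1339]
[ 0.555  -0.0265  0.105 ]
[ 0.5564 -0.0251  0.11  ]
```

The keeper is resting on its catch with the pad just ahead of the tips at (320,267). Pressing it down.

>>> move_arm(increments=[0,0,0,0.015,0.001,-0.001,0.0,0,0,0,0.028,0.001,-0.001,0.0,0,0,0,0.034,0.001,-0.001,0.0,0,0,0,0.036,0.001,-0.001,0.0,0,0,0,0.038,0.001,-0.001,0.0])

```text
time_s: 21.32
tcp_pos: [0.5525, -0.0273, 0.0964]
ee_rot: [[0.002, 0.717, -0.697], [-0.0, -0.697, -0.717], [-1.0, 0.001, -0.001]]
wrist_force: [-0.0, 0.1, 0.3]
gripper_width: 0.002
```

>>> move_arm(increments=[0,0,0,0.0015,0,0,0.0,0,0,0,0.003,0,0,0.0])

```text
time_s: 21.48
tcp_pos: [0.5526, -0.0271, 0.0945]
ee_rot: [[0.002, 0.717, -0.697], [-0.0, -0.697, -0.717], [-1.0, 0.002, -0.002]]
wrist_force: [-2.8, 0.6, 6.3]
gripper_width: 0.008
```

>>> move_arm(increments=[0,0,0,0.0015,0,0,0.0,0,0,0,0.003,0,0,0.0])

```text
time_s: 21.65
tcp_pos: [0.5526, -0.0269, 0.0913]
ee_rot: [[0.003, 0.717, -0.697], [0.001, -0.697, -0.717], [-1.0, 0.002, -0.002]]
wrist_force: [-1.3, 1.8, 2.6]
gripper_width: 0.005
```

>>> move_arm(increments=[0,0,0,0.0015,0,0,0.0,0,0,0,0.003,0,0,0.0])

```text
time_s: 21.82
tcp_pos: [0.5522, -0.0271, 0.087]
ee_rot: [[0.002, 0.717, -0.697], [0.0, -0.697, -0.717], [-1.0, 0.001, -0.001]]
wrist_force: [-0.3, 0.3, -0.0]
gripper_width: 0.004
```

It has snapped through. I'll press a little more to confirm the stop.

>>> move_arm(increments=[0,0,0,0.0015,0,0,0.0,0,0,0,0.003,0,0,0.0])

```text
time_s: 21.98
tcp_pos: [0.5524, -0.0272, 0.0861]
ee_rot: [[0.001, 0.717, -0.697], [-0.001, -0.697, -0.717], [-1.0, 0.001, -0.0]]
wrist_force: [-6.8, 4.6, 21.4]
gripper_width: 0.01
```

>>> move_arm(increments=[0,0,0,0.001,0,0,0.0,0,0,0,0.002,0,0,0.0])

```text
time_s: 22.15
tcp_pos: [0.5524, -0.0272, 0.0859]
ee_rot: [[0.002, 0.718, -0.696], [-0.001, -0.696, -0.718], [-1.0, 0.002, -0.001]]
wrist_force: [-10.7, 4.9, 28.6]
gripper_width: 0.004
```

>>> move_arm(increments=[0,0,0,-0.01,0,0,0.0,0,0,0,-0.04,0,0,0.0,0,0,0,-0.08,0,0,0.0,0,0,0,-0.12,0,0,0.0,0,0,0,-0.15,-0.04,0,0.0,0,0,0,-0.15,-0.08,0,0.0,0,0,0,-0.15,-0.12,0,0.0,0,0,0,-0.15,-0.15,0,0.0,0,0,0,-0.15,-0.15,0,0.0,0,0,0,-0.15,-0.15,0,0.0])

```text
time_s: 22.98
tcp_pos: [0.4434, 0.0782, 0.232]
ee_rot: [[0.001, 0.719, -0.695], [0.0, -0.695, -0.719], [-1.0, 0.0, -0.001]]
wrist_force: [0.7, 0.7, -0.6]
gripper_width: 0.001
```

Run:
```python
from h import *
np.set_printoptions(precision=4,suppress=True)
s=r.sense();print(s['tcp_pos'],s['wrist_force'],s['time_s'])
w=r.capture('wrist')[:,:,::-1];cv2.imwrite('pics/w25.png',w)
w=r.capture('top')[:,:,::-1];cv2.imwrite('pics/t25.png',w)
w=r.capture('scene')[:,:,::-1];cv2.imwrite('pics/s25f.png',w)
cv2.imwrite('pics/s25.png',cv2.resize(w[160:340,290:430],None,fx=3.3,fy=3.3,interpolation=cv2.INTER_CUBIC))
```

```text
[0.4434 0.0782 0.232 ] [ 0.7317  0.701  -0.6395] 22.9833
```

View pics/s25.png

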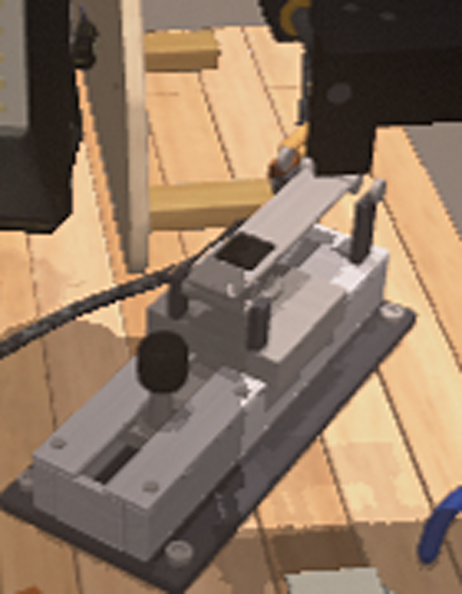

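View pics/s25f.png

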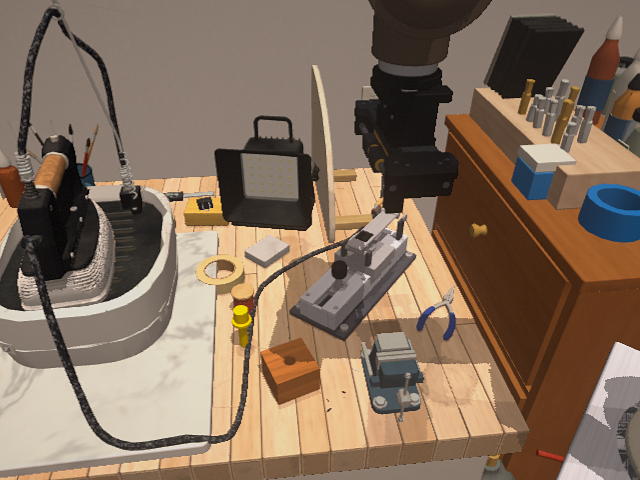

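View pics/w25.png

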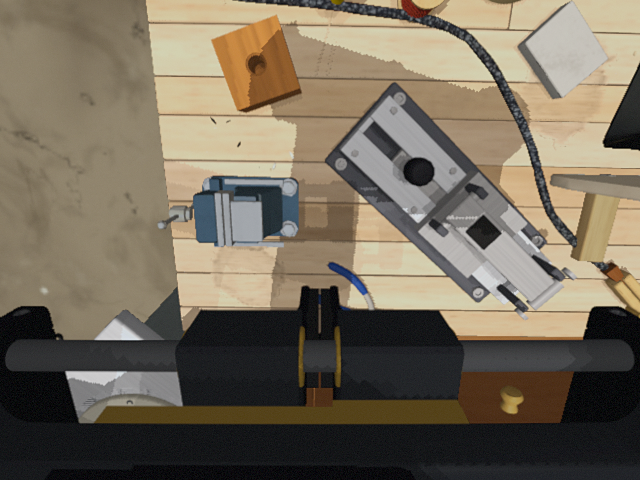

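Run:
```python
from h import *
np.set_printoptions(precision=4,suppress=True)
s=r.sense()
print(tri([ray('scene',(290+245/3.3-.3,160+251/3.3-.3)),ray('wrist',(484.5,231.5),s)]),'expect .5502 -.0275 .0995; ajar z~.109')
print(proj('scene',[.5502,-.0275,.0995]),proj('scene',[.551,-.028,.109]), (290+245/3.3-.3,160+251/3.3-.3))
```

```text
(array([ 0.5525, -0.0321,  0.0949]), [np.float64(0.0003787862919376756), np.float64(0.0003787862919376107)]) expect .5502 -.0275 .0995; ajar z~.109
[363.4686 235.3499] [363.5589 230.4784] (363.94242424242424, 235.76060606060605)
```

The pad projects within a pixel of where it should be with the keeper shut, (363.9,235.8) against (363.5,235.3). If it were ajar it would be at row 230. The robot is clear, so I'm handing in.

```bash
python3 -c "
from station import r
print(r.finish_job(), r.sense()['time_s'])"
```

```text
the job is handed in; nothing more can be done
the job is handed in; nothing more can be done
```

The job is done and handed in at about 23 s of the 64 s allowed. The pin is driven home through the bridge and slide, and the keeper is snapped shut over its head.

**What I did**
- I drew the pin from its stand and stood it in the bridge hole.
- I slid the handle inward about 20 mm until the pin dropped and blocked the slide.
- I pressed the pin past the spring ball, which gave way at about 20 N, and on to a hard stop.
- I pushed the keeper over from behind and pressed its pad; it snapped at 6 N or a little more. The robot then drew clear.

**Last checks**
- **Pin:** after the press, both the wrist and scene views showed the collar flat on the bridge.
- **Keeper:** with the robot away, its pad appeared within a pixel of the shut position in the scene view.
- **Other things on the bench:** they look unmoved in the last scene view, and the yellow look-alike was not touched.

**What disagreed or went wrong**
- **Fingertips:** they sat about 22 mm higher along the tool than the stated geometry. My first grasp closed on air just above the knob, without moving anything, and I corrected for it.
- **Pin travel:** pressing it home moved it about 6 mm, a little short of the stated 7 to 10 mm. The hard stop and the views still showed it home.
- **Pad height:** triangulating the pad from two views put it about 5 mm below nominal. I judged that measurement error, because the direct view matched.
- **Press force:** the wrist force reached about 55 N at the pin's stop, and about 29 N on the pad. Both were through the fingertips and below the 120 N wrist limit.

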